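# Bolt the vial rack to the shaker platform

### The arm

A 6-joint arm with a two-finger parallel gripper is mounted at the origin on the work surface. World frame = base frame: x ahead of the robot, y to its left, z up, the work surface at z = 0. Lengths are in mm, angles in rad, forces in N, time in s.
With the tool pointing down it reaches from about 275 to 850 mm from the base axis. Payload 5.2 kg.
Tool frame: the origin (TCP) lies on the front face of the gripper's body, between the roots of the fingers; the fingertips stand 73 mm ahead of it and the grasp point (between the pads) lies 54 mm ahead of it; z points along the fingers, y is the direction in which the jaws open and shut (so a half turn about z gives the same grasp; the last joint's range is limited). The gripper opens to 85 mm and grips with 20 to 120 N. Pads are 22 mm wide; open, the fingers measure 114 mm over their backs; the gripper's body (76 mm by 85 mm) begins 54 mm behind the grasp point. The pads swing forward as they close: fully open they stand 13 mm farther back than shut.
Start: joints at [-1.516, 0.259, 1.535, -0, 1.348, -0.203], TCP at [140.246, -531.824, 303.91] pointing down, gripper open.
Joint ranges: [-3.14, 3.14], [-0.91, 2.08], [0.19, 2.58], [-1.22, 4.36], [0.22, 2.71], [-3.12, 3.12]. Speed limits (rad/s): [2.57, 2.57, 3.14, 3.14, 3.14, 3.14].

### API

Orientations are given as [roll, pitch, yaw] about the fixed x, y, z axes, in that order (R = Rz(yaw) Ry(pitch) Rx(roll)).
In Python, from plant import ctrl gives the robot as it stands.
- The arm moves only by the tool jog_arm, never from a script. Its argument "series" is a list of rows, each an object with "claw": the opening in per cent of the stroke, from 0 (shut) to 100 (fully open); "offset": the shift along the tool's x, y, z in cm, a list of three; "twist": the turn, a rotation vector about the tool's x, y, z in rad, a list of three. In form: [{"claw": claw, "offset": [x, y, z], "twist": [ax, ay, az]}, ...]. A call has 1 to 5 rows; each row is the pose to reach, as a shift and turn from the pose measured when the call began, along the tool's axes at that moment; what a row does not reach only later rows make up. A row lasts 1/10 s, in which the tool goes at most 50 mm and 8.59 degrees, less where a joint would pass 70% of its speed; a pose out of reach is approached as far as the arm can. A call with a gripper value outside its range is refused whole. The fingers move at their own pace and stop on an object; the grip force is fixed at half the most. Time passes only in rows, so rows that repeat a pose let the fingers close. It gives the time, the measured TCP pose, the force and the opening at its end, in the units of the state.
- ctrl.get_obs(): the state, without advancing time (a new reading comes with each control period).
- ctrl.snapshot(name): name is "scene" or "top"; returns a dict with "frame" (480x640x3 uint8, blue, green, red), "fx", "fy", "cx", "cy" (pixels), "xyz" and "rotation" of the camera in the world. Camera axes: x right, y down, z forward; pixel columns grow to the right and rows downward; lengths in mm; the calibration is good to about 2 mm. A picture is of the moment at which its call begins. There is no depth.
- ctrl.sign_off(): hands the job in, once; it reports no verdict.
Trained networks look in the newest picture that a camera, given by its name, has taken for a name from the list of things; names that differ only in an ending like _2 or _b are one class to them, and where a whole thing is asked for, a point or a joint stands for the part that bears it (a point fixed in the world has none). Each returns a list of dicts, best first, with "score" (0 to 1); they miss things now and then, are a little off and sometimes report something else, mostly with a low value. They report only what shows in the picture. A call takes as long as a camera call. They do not tell look-alikes from the thing itself.
- ctrl.find_in(camera, label): "point" ([column, row] in pixels, amid what is visible of it).
The state is a dict: "t": time; "joint_pos": joint angles; "dq": joint speeds; "tau": joint torques, N m; "tool_pos": TCP position; "tcp_rot": TCP orientation; "force": force on the tool from outside, world axes, zero at the start; "torque": the same for the moment, N m; "width": opening from 0.0 (shut) to 1.0 (fully open).
Only numpy, scipy, OpenCV 4.12 (cv2) and the standard library are available. Lean on these libraries where they do the work, as an engineer would, in place of code of your own. Each camera call takes 0.05 s, during which the arm holds its last target.

### The job

Slide the vial rack along the shaker's platform until its fork is fully home on the stud, under the stud's head, with the rack square and its hole over the platform's threaded hole. Take the flat-headed thumbscrew from its parking hole, pass it down through both holes and turn it clockwise until its collar clamps the rack finger-tight, forcing nothing. Let go, and leave the other screw and the glassware where they are.

Things in the scene. Friction and masses are not known exactly. Their poses are not given: they have to be found in the camera images.
- platform (a point): Centre of the top of the shaker's platform, 110 mm above the bench. Aluminium platform 240 x 340 x 12 mm on a white housing, all fixed to the bench. Axes: z up, y along the long side from the threaded hole towards the stud. Places 'on the platform' below are (x, y) in mm in this frame.
- stud (a point): Fixed steel stud at (35, 100) on the platform; this point is on its axis at the platform's top. Shank 10 mm across and 7.5 mm tall, then a head 18 mm across and 4 mm thick: the 5 mm thick fork slides in under the head from the -y side.
- tapped_hole (a point): Threaded hole at (35, -89) on the platform; this point is its centre at the platform's top. 24 mm bore, inside it a coarse two-start right-hand thread, 12 mm clear in the middle, 10 mm travel per whole turn, starting 1 to 2 mm below the top. The thread's depth and angle differ from one shaker to another (the angle by up to 30 degrees either way).
- rack_block (a point): Centre of the loose vial rack, 21 mm above its underside; y is its long axis, towards the fork. White block 44 (x) x 104 (y) mm with three round pockets on a 5 mm aluminium strip, 37 mm tall in all; take it across the 44 mm. It starts on the platform, askew and pulled back from the stud. Home, it is centred at (35, 23) on the platform, its axes along the platform's.
- rack_slot (a point): Point on the rack's underside 77 mm from its centre towards +y, in the fork's slot: it is on the stud's axis when the slot's end touches the stud. Slot 12.5 mm wide with a flared mouth, its end 72 mm and the fork's tips 99 mm from the rack's centre; fork 40 mm wide, 5 mm thick.
- rack_hole (a point): Centre of the round hole in the rack's tongue, on the underside, 112 mm from the rack's centre towards -y. Hole 19.5 mm across; tongue 40 mm wide, 5 mm thick, reaching 134 mm from the rack's centre, clear for 60 mm from the hole to the block. With the fork home and the rack square it lies over the threaded hole within 1 mm.
- screw_head (a point): Centre of the flat paddle head of the steel thumbscrew (80 g). Paddle 34 mm wide along x, 9 mm thick along y, 24 mm tall; pinch it across the 9 mm. z points up. The screw stands loose and upright in a 19.5 mm parking hole at (-75, 60) or (-75, -60) on the platform, at any angle, collar on the platform. A neck 14 mm across and 12 mm long joins paddle and collar.
- screw_collar (a point): Centre of the underside of the thumbscrew's collar (28 mm across, 4 mm thick), 28 mm below the paddle's centre. Under it a tapered shoulder 17 mm across and 4.2 mm tall, a 10 mm shank with a cone point 21.5 mm below the collar, and two thread lugs, 16.8 mm over both, along the screw's x axis (the paddle's width) 11.5 mm below the collar.
- screw: The same thumbscrew, origin at point screw_collar. Set down through both holes with the paddle across the rack (either way round) it rests with the collar 6 to 9.5 mm above the platform; lightly followed down and turned clockwise (from above) it takes the thread and is tight after 110 to 240 degrees in all; from other angles up to 180 degrees more. Tight, the collar is 5 mm above the platform.
- rack: The same rack (0.28 to 0.46 kg), origin at the centre of its underside. Finger-tight means the tongue is clamped by the collar: turning takes under 0.05 N m until the thread pulls the collar hard onto the tongue, then the moment rises within 20 degrees or so. Stop at 0.06 to 0.12 N m; 0.18 is too tight for this light quick thread. The screw stays as it is left.
- shaker: The shaker with its platform and stud, fixed; origin at the centre of its footprint on the bench.
- knob_screw: Bystander: a screw with a round black knob 32 mm across in the other parking hole; origin under its collar, top 30 mm above the platform.
- bottle: Bystander: amber bottle 72 mm across, 155 mm tall, on the bench; origin at its foot.
- beaker: Bystander: glass beaker 68 mm across, 90 mm tall, on the bench; origin at its foot.
- vial: Bystander: capped glass vial 25 mm across, 60 mm tall, on the bench; origin at its foot.
There are look-alikes about, which are no part of the job. Leave any pink look-alike of the screw alone.

How it is judged (in metres and radians):
On the way:
1. the rack is home: fork on the stud under its head, tongue hole over the threaded hole (horizontal distance between rack_hole and tapped_hole below 0.003 m and horizontal distance between rack_slot and stud below 0.003 m and z of each of rack_hole, rack_slot in the frame of platform below 0.0025 m), for 0.2 s.
At the end, for the whole second after the job is handed in: Rack flat on the platform, fork home on the stud and tongue hole over the threaded hole (3 mm), square within 2.3 deg; thumbscrew upright through both (3 mm), collar on the tongue (3.8 to 6.2 mm above the platform), clamping it with over 5 N; all let go and at rest (all of step 1 and angle between the y axis of rack_block and the y axis of platform, either way round below 0.04 rad and horizontal distance between screw_collar and tapped_hole below 0.003 m and z of screw_collar in the frame of platform between 0.0038 and 0.0062 m and angle between screw_head's own z axis and vertical below 0.06 rad and contact force between screw and rack above 5 N and linear speed of each of rack, screw below 0.01 m/s); the robot touches nothing.
It fails at once if the screw is pressed on or tightened against the rack with more than 40 N (contact force between screw and rack above 40 N).
It fails at once if the rack is jammed against the stud or platform with more than 40 N (contact force between rack and shaker above 40 N).
It fails at once if the robot knocks or presses the shaker itself with more than 20 N (contact force between the arm and shaker above 20 N).
It fails at once if the other screw is pulled out or shifted by more than 15 mm (distance of knob_screw from where it was at the start of the episode above 0.015 m).
It fails at once if the bottle, beaker or vial is shifted by more than 20 mm (distance of any of bottle, beaker, vial from where it was at the start of the episode above 0.02 m).
It also fails if it takes over 70 s, if anything falls off the work surface, if the arm or the gripper's body presses on something with over 40 N, if the wrist force passes 120 N, or if a joint passes its speed limit or range.

## Working session

There is one attempt and no reset: what is moved stays moved. The work goes in short steps, Python scripts to look and compute and a tool call to move; the robot and the scene stay as the last step left them, time stands still between calls to the robot, and variables do not carry over. Pictures are saved under pics/ and viewed, and the job is handed in when it is done.

Besides the shell and the picture viewer there is one more tool, called after "Emit:" by a JSON object that holds its "op" and its "data", one argument or row to a line. jog_arm: Moves the arm, as the interface text tells. Its arguments: {"type":"object","properties":{"series":{"type":"array","items":{"type":"object","properties":{"claw":{"type":"number"},"offset":{"type":"array","items":{"type":"number"}},"twist":{"type":"array","items":{"type":"number"}}}}}},"required":["series"]}

```bash
ls; mkdir -p pics; cat > h.py <<'E'
import numpy as np, cv2, json
from plant import ctrl
def snap(name,fn,crop=None,scale=1):
    s=ctrl.snapshot(name); f=np.array(s["frame"]); cv2.imwrite("pics/%s_raw.png"%fn,f)
    c={k:np.array(s[k]).tolist() for k in("fx","fy","cx","cy","xyz","rotation")}
    json.dump(c,open("cal_%s.json"%name,"w")); 
    return f,c
def Rm(c):
    r=np.array(c["rotation"])
    if r.shape==(3,3): return r
    from scipy.spatial.transform import Rotation as R
    return R.from_euler("xyz",r).as_matrix()
def p2w(c,uv,z):
    d=Rm(c)@np.array([(uv[0]-c["cx"])/c["fx"],(uv[1]-c["cy"])/c["fy"],1.])
    o=np.array(c["xyz"]); return o+d*(z-o[2])/d[2]
def w2p(c,p):
    q=Rm(c).T@(np.array(p,float)-np.array(c["xyz"])); return np.array([c["fx"]*q[0]/q[2]+c["cx"],c["fy"]*q[1]/q[2]+c["cy"]])
def cal(n): return json.load(open("cal_%s.json"%n))
E
python3 - <<'E'
from h import *
for n in("top","scene"):
    f,c=snap(n,n+"0"); print(n,c)
    for l in ["platform","stud","tapped_hole","rack_block","rack_slot","rack_hole","screw_head","screw_collar","knob_screw","shaker","bottle","beaker","vial"]:
        print(l,[(np.round(d["point"],1).tolist(),round(d["score"],2)) for d in ctrl.find_in(n,l)][:4])
print(ctrl.get_obs())
E
```

```text
pics
top {'fx': 621.7457997688816, 'fy': 621.7457997688816, 'cx': 317.0772424358218, 'cy': 231.72039113282528, 'xyz': [445.308523634086, -1.8873697291350826, 1563.8659173083329], 'rotation': [-3.06273065546384, -0.011539439476784707, -1.568911300579981]}
platform [([325.3, 248.1], 0.89)]
stud [([328.8, 247.4], 0.68), ([127.5, 278.5], 0.39)]
tapped_hole [([478.8, 230.3], 0.73), ([327.5, 247.3], 0.58)]
rack_block [([347.1, 224.1], 0.63)]
rack_slot [([343.4, 223.7], 0.78)]
rack_hole [([348.0, 221.1], 0.72), ([477.0, 228.8], 0.62), ([130.4, 280.5], 0.25)]
screw_head [([440.1, 267.4], 0.77), ([357.7, 277.9], 0.64), ([349.9, 222.3], 0.24)]
screw_collar [([440.2, 266.0], 0.53), ([357.3, 273.9], 0.5)]
knob_screw [([304.3, 274.2], 0.63)]
shaker [([326.4, 248.9], 0.72)]
bottle [([477.3, 233.9], 0.71), ([343.4, 225.3], 0.37)]
beaker []
vial [([158.2, 201.7], 0.6)]
scene {'fx': 433.44423417714916, 'fy': 433.44423417714916, 'cx': 313.1700880306565, 'cy': 234.79363443281633, 'xyz': [937.6916256950801, -355.5111346971995, 831.3587828018743], 'rotation': [-2.542087924100306, -0.017964217845507946, 0
[... 528 characters left out ...]
 [([408.3, 123.3], 0.64)]
vial [([449.2, 185.9], 0.78)]
{'t': 1.4, 'joint_pos': array([-1.51579723e+00,  2.58575179e-01,  1.53498760e+00, -1.12443698e-05,
        1.34800763e+00, -2.02806380e-01]), 'dq': array([-0.00011469, -0.0001319 , -0.00089299, -0.00125619,  0.00117463,
       -0.00048861]), 'tau': array([-1.08644013e-03, -4.45923936e+01, -2.90887803e+01, -4.55306645e-04,
        6.72311144e-04, -6.69153565e-06]), 'tool_pos': array([ 140.2441189 , -531.82499575,  303.92809886]), 'tcp_rot': array([3.14157307e+00, 1.52238935e-05, 2.57807957e-01]), 'force': array([-0.27288727,  0.11174385,  0.4844444 ]), 'torque': array([ 0.06296238,  0.07141405, -0.02024949]), 'width': 1.0004916886329545}
```

View pictures.

```bash
python3 - <<'E'
import cv2
f=cv2.imread("pics/top0_raw.png"); cv2.imwrite("pics/top0c.png",cv2.resize(f[150:350,200:500],(800,533),interpolation=cv2.INTER_CUBIC))
f=cv2.imread("pics/scene0_raw.png"); cv2.imwrite("pics/scene0c.png",cv2.resize(f[150:350,150:450],(800,533),interpolation=cv2.INTER_CUBIC))
E
```

```text
(no output)
```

View pics/top0_raw.png

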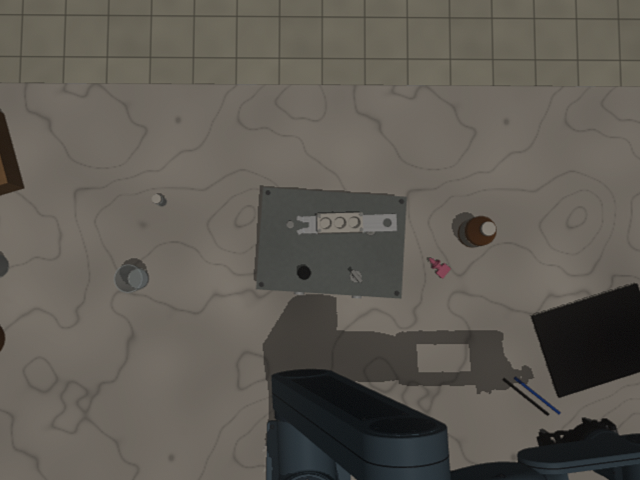

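View pics/top0c.png

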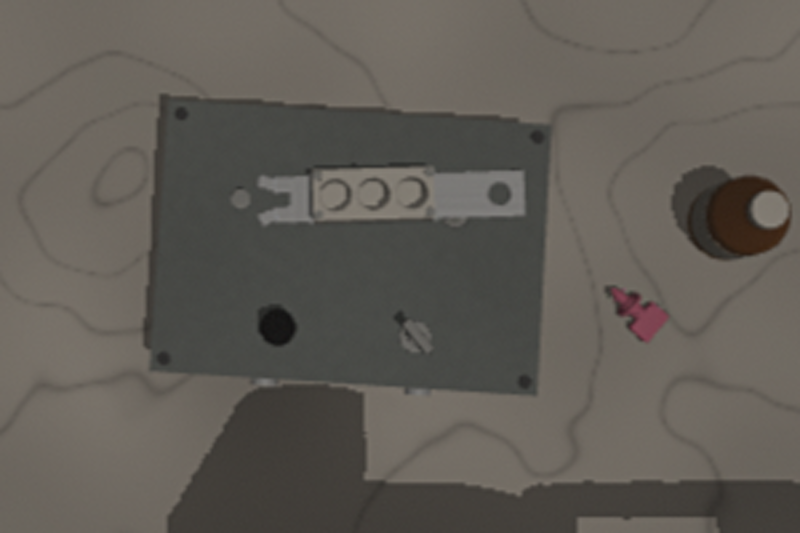

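View pics/scene0c.png

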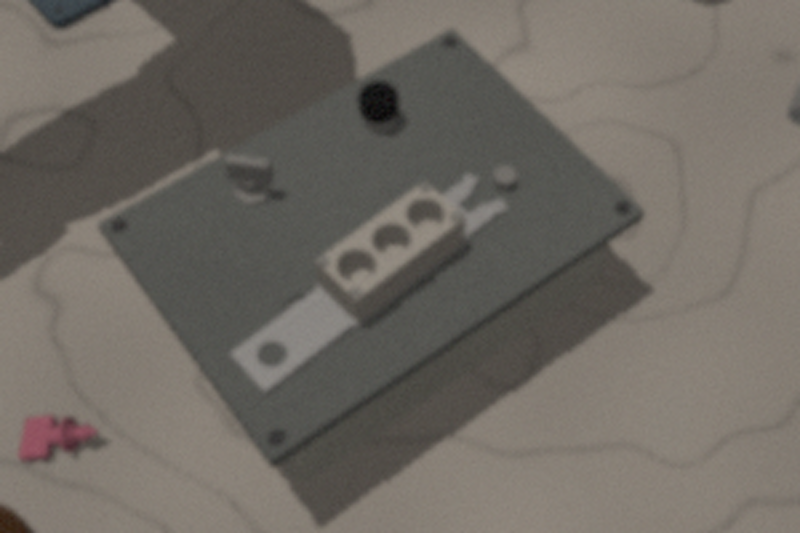

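View pics/scene0_raw.png

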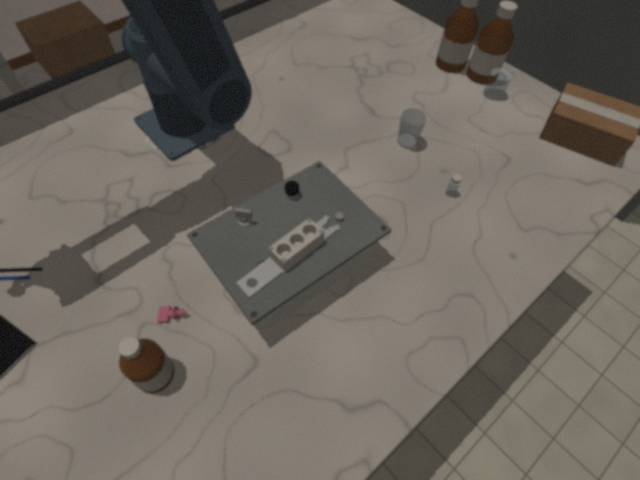

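```bash
python3 - <<'E'
from h import *
from scipy.optimize import least_squares
T=cal("top");S=cal("scene")
def pl(th,p):
    x,y,a=th; c,s=np.cos(a),np.sin(a); p=np.asarray(p,float); return np.array([x+c*p[0]-s*p[1],y+s*p[0]+c*p[1],110+(p[2] if len(p)>2 else 0)])
def up(q): return np.array([200+(q[0]+.5)*.375-.5,150+(q[1]+.5)*.375-.5])
def ups(q): return np.array([150+(q[0]+.5)*.375-.5,150+(q[1]+.5)*.375-.5])
cn=[(120,170),(120,-170),(-120,-170),(-120,170)]
it=[up(q) for q in [(163,95),(551,125),(538,394),(150,371)]]
isc=[ups(q) for q in [(641,213),(276,461),(102,226),(452,33)]]
def f(th,which):
    r=[]
    if "t" in which: r+=[w2p(T,pl(th,c))-i for c,i in zip(cn,it)]
    if "s" in which: r+=[w2p(S,pl(th,c))-i for c,i in zip(cn,isc)]
    return np.ravel(r)
for w in("t","s","ts"):
    o=least_squares(f,[470,0,0],args=(w,)); print(w,np.round(o.x,4),np.round(o.fun,1))
for n,p,z in [("stud",up((241,198)),121.5),("hole",up((500,194)),115),]:
    print(n,p2w(T,p,z))
print("stud s",p2w(S,ups((505,176)),121.5),"hole s",p2w(S,ups((272,354)),115))
print("stud pred",pl(o.x,(35,100,11.5)),"tap",pl(o.x,(35,-89)))
print("screw head pred",pl(o.x,(-75,-60)), "top paddle t",p2w(T,up((415,336)),114), "head s", p2w(S,ups((248,175)),140))
# rack block top corners crop
for q in [(311,167),(434,165),(434,216),(314,220)]: print(p2w(T,up(q),147))
E
```

```text
t [ 5.368612e+02 -5.160060e+01 -5.960000e-02] [ 1.5  1.2 -0.2 -1.  -0.5  0.1 -0.7 -0.3]
s [ 5.380972e+02 -5.219200e+01 -5.630000e-02] [ 2.2 -0.8 -0.8  1.3 -1.5 -0.2  0.3 -1.8]
ts [ 5.375004e+02 -5.188050e+01 -5.770000e-02] [ 1.5  1.1 -0.2 -1.4 -0.3 -0.3 -0.5 -0.4  2.1 -0.9 -1.   0.9 -1.5 -0.6
  0.4 -2. ]
stud [577.3336255   44.62163546 121.5       ]
hole [ 582.12780484 -182.66843617  115.        ]
stud s [578.48431238  44.06494234 121.5       ] hole s [ 583.64645577 -181.88889025  115.        ]
stud pred [578.21353779  45.93279329 121.5       ] tap [ 567.30538879 -142.75216182  110.        ]
screw head pred [ 459.1624854  -107.45184389  110.        ] top paddle t [ 457.49902205 -107.613593    114.        ] head s [ 463.31151704 -112.07034832  140.        ]
[601.92699525 -16.19003101 147.        ]
[ 603.99146068 -121.9988646   147.        ]
[ 559.97700499 -121.82863182  147.        ]
[556.24686611 -18.85244163 147.        ]
```

```bash
python3 - <<'E'
import cv2
f=cv2.imread("pics/top0_raw.png"); a=cv2.resize(f[255:295,330:380],(500,400),interpolation=cv2.INTER_CUBIC)
f=cv2.imread("pics/scene0_raw.png"); b=cv2.resize(f[195:235,220:255],(350,400),interpolation=cv2.INTER_CUBIC)
import numpy as np
cv2.imwrite("pics/z0.png",np.clip(np.hstack([a,b])*1.6,0,255).astype('uint8')[:, :800])
E
```

```text
(no output)
```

View pics/z0.png

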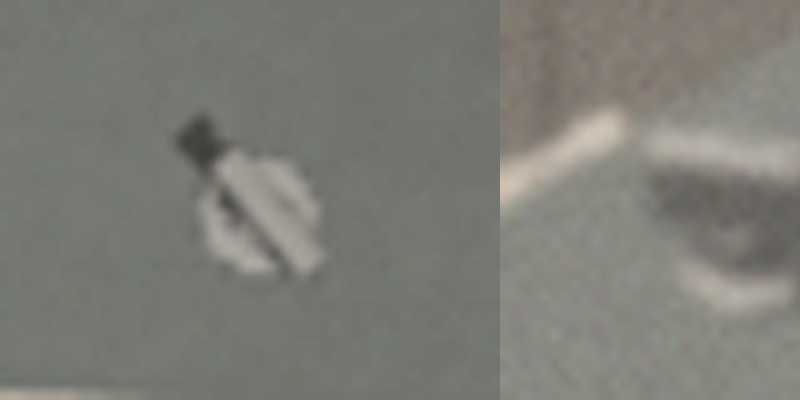

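```bash
python3 - <<'E'
from h import *
T=cal("top")
u=lambda q:(330+(q[0]+.5)/10-.5,255+(q[1]+.5)/10-.5)
# ends of the paddle ridge: centres of the short ends
a=p2w(T,u((226,160)),150);b=p2w(T,u((316,264)),150);print(a,b,(a+b)/2,np.linalg.norm(a-b),np.arctan2(*(b-a)[[1,0]]))
E
```

```text
[468.82354943 -97.83362378 150.        ] [ 445.31157339 -118.20825511  150.        ] [ 457.06756141 -108.02093945  150.        ] 31.111711931187727 -2.427560604004486
```

```bash
cat >> h.py <<'E'
from scipy.spatial.transform import Rotation as R
def go(p,psi,o=None):
    o=o or ctrl.get_obs(); M=R.from_euler("xyz",o["tcp_rot"])
    d=M.inv().apply(np.array(p,float)-o["tool_pos"])/10
    tw=(M.inv()*R.from_euler("xyz",[np.pi,0,psi])).as_rotvec()
    print("t",round(o["t"],2),"pos",np.round(o["tool_pos"],1),"rot",np.round(o["tcp_rot"],4),"F",np.round(o["force"],1),"M",np.round(o["torque"],3),"w",round(o["width"],3))
    print("offset",np.round(d,3).tolist(),"twist",np.round(tw,4).tolist())
E
python3 -c "
from h import *
go([580.5,-69.7,300],1.596)"
```

```text
t 1.4 pos [ 140.2 -531.8  303.9] rot [3.1416 0.     0.2578] F [-0.3  0.1  0.5] M [ 0.063  0.071 -0.02 ] w 1.0
offset [54.353, -33.46, 0.391] twist [0.0, 0.0, -1.3382]
```

Emit:
{"op": "jog_arm", "data": {
  "series": [
    {"claw": 100, "offset": [54.35, -33.46, 0.4], "twist": [0, 0, -1.338]},
    {"claw": 100, "offset": [54.35, -33.46, 0.4], "twist": [0, 0, -1.338]},
    {"claw": 100, "offset": [54.35, -33.46, 0.4], "twist": [0, 0, -1.338]},
    {"claw": 100, "offset": [54.35, -33.46, 0.4], "twist": [0, 0, -1.338]},
    {"claw": 100, "offset": [54.35, -33.46, 0.4], "twist": [0, 0, -1.338]}
  ]
}}

```text
t: 1.9
tool_pos: [313.7, -349.3, 302.5]
tcp_rot: [3.141, 0.0, 1.013]
force: [1.0, 0.3, 0.2]
width: 0.997
```

```bash
python3 -c "
from h import *
go([580.5,-69.7,300],1.596)"
```

```text
t 1.9 pos [ 313.7 -349.3  302.5] rot [3.1409e+00 2.0000e-04 1.0134e+00] F [1.  0.3 0.2] M [-0.019 -0.027  0.004] w 0.997
offset [37.843, 7.852, 0.251] twist [0.0006, 0.0004, -0.5826]
```

Emit:
{"op": "jog_arm", "data": {
  "series": [
    {"claw": 100, "offset": [37.84, 7.85, 0.25], "twist": [0, 0, -0.583]},
    {"claw": 100, "offset": [37.84, 7.85, 0.25], "twist": [0, 0, -0.583]},
    {"claw": 100, "offset": [37.84, 7.85, 0.25], "twist": [0, 0, -0.583]},
    {"claw": 100, "offset": [37.84, 7.85, 0.25], "twist": [0, 0, -0.583]},
    {"claw": 100, "offset": [37.84, 7.85, 0.25], "twist": [0, 0, -0.583]}
  ]
}}

```text
t: 2.4
tool_pos: [486.3, -168.0, 301.1]
tcp_rot: [3.141, 0.001, 1.6]
force: [0.9, -1.3, 0.1]
width: 1.001
```

```bash
python3 -c "
from h import *
go([580.5,-69.7,240],1.596)"
```

```text
t 2.4 pos [ 486.3 -168.   301.1] rot [3.1406e+00 1.1000e-03 1.6004e+00] F [ 0.9 -1.3  0.1] M [-0.031 -0.047 -0.024] w 1.001
offset [9.558, 9.701, 6.112] twist [0.001, 0.0011, 0.0044]
```

Emit:
{"op": "jog_arm", "data": {
  "series": [
    {"claw": 100, "offset": [9.56, 9.7, 1], "twist": [0.001, 0.001, 0.004]},
    {"claw": 100, "offset": [9.56, 9.7, 3], "twist": [0.001, 0.001, 0.004]},
    {"claw": 100, "offset": [9.56, 9.7, 6.1], "twist": [0.001, 0.001, 0.004]},
    {"claw": 100, "offset": [9.56, 9.7, 6.1], "twist": [0.001, 0.001, 0.004]},
    {"claw": 100, "offset": [9.56, 9.7, 6.1], "twist": [0.001, 0.001, 0.004]}
  ]
}}

```text
t: 2.9
tool_pos: [580.2, -68.4, 238.2]
tcp_rot: [-3.138, -0.001, 1.599]
force: [-1.4, 0.2, -0.7]
width: 0.999
```

```bash
python3 -c "
from h import *
go([580.5,-69.7,192],1.596)"
```

```text
t 2.9 pos [580.2 -68.4 238.2] rot [-3.1378e+00 -1.0000e-03  1.5988e+00] F [-1.4  0.2 -0.7] M [-0.002  0.019  0.002] w 0.999
offset [-0.133, 0.049, 4.62] twist [-0.0038, -0.001, 0.0028]
```

Emit:
{"op": "jog_arm", "data": {
  "series": [
    {"claw": 100, "offset": [-0.13, 0.05, 2], "twist": [-0.004, -0.001, 0.003]},
    {"claw": 100, "offset": [-0.13, 0.05, 4], "twist": [-0.004, -0.001, 0.003]},
    {"claw": 90, "offset": [-0.13, 0.05, 4.6], "twist": [-0.004, -0.001, 0.003]},
    {"claw": 65, "offset": [-0.13, 0.05, 4.6], "twist": [-0.004, -0.001, 0.003]},
    {"claw": 60, "offset": [-0.13, 0.05, 4.6], "twist": [-0.004, -0.001, 0.003]}
  ]
}}

```text
t: 3.4
tool_pos: [580.9, -70.6, 193.7]
tcp_rot: [3.139, 0.001, 1.595]
force: [-0.2, -0.8, 0.1]
width: 0.608
```

```bash
python3 -c "
from h import *
go([580.5,-69.7,192],1.596)
f,c=snap('scene','s1');f2,c2=snap('top','t1')
cv2.imwrite('pics/s1.png',cv2.resize(f[170:320,200:400],(800,600),interpolation=cv2.INTER_CUBIC))
"
```

```text
t 3.4 pos [580.9 -70.6 193.7] rot [3.1394e+00 8.0000e-04 1.5948e+00] F [-0.2 -0.8  0.1] M [-0.044  0.019  0.021] w 0.608
offset [0.094, -0.037, 0.173] twist [0.0022, 0.0008, -0.0012]
```

View pics/s1.png

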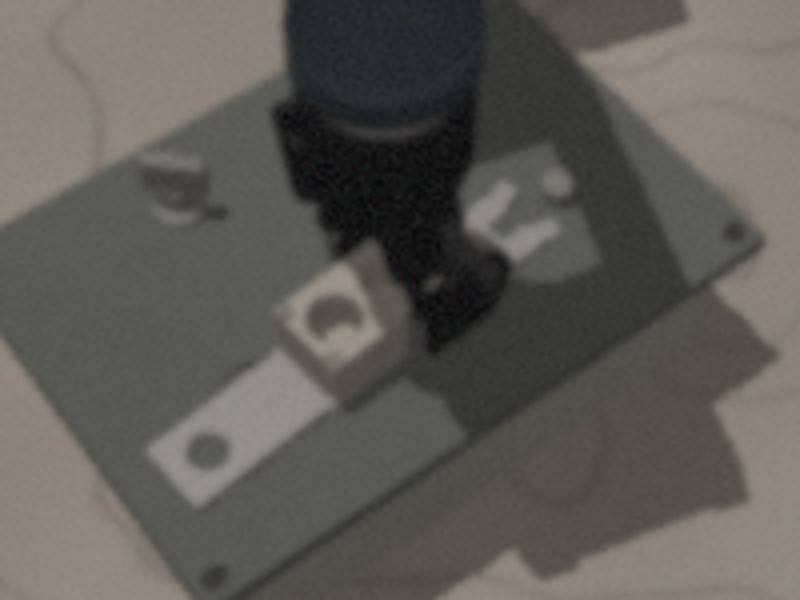

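Emit:
{"op": "jog_arm", "data": {
  "series": [
    {"claw": 50, "offset": [0, 0, 0.1], "twist": [0.002, 0, 0]},
    {"claw": 40, "offset": [0, 0, 0.1], "twist": [0.002, 0, 0]},
    {"claw": 30, "offset": [0, 0, 0.1], "twist": [0.002, 0, 0]},
    {"claw": 30, "offset": [0, 0, 0.1], "twist": [0.002, 0, 0]}
  ]
}}

```text
t: 3.9
tool_pos: [581.4, -70.5, 194.0]
tcp_rot: [3.14, 0.002, 1.595]
force: [-1.8, 0.3, 5.5]
width: 0.505
```

```bash
python3 -c "
from h import *
f,c=snap('scene','s2');f2,c2=snap('top','t2')
go([580.5,-69.7,192],1.596)
cv2.imwrite('pics/s2.png',np.hstack([cv2.resize(f[170:320,200:400],(400,300),interpolation=cv2.INTER_CUBIC),cv2.resize(f2[170:320,240:440],(400,300),interpolation=cv2.INTER_CUBIC)]))
"
```

```text
t 4.0 pos [581.4 -70.5 194. ] rot [3.1396e+00 1.8000e-03 1.5952e+00] F [-2.1 -0.4  5.9] M [-0.018  0.504 -0.057] w 0.503
offset [0.086, -0.087, 0.201] twist [0.002, 0.0018, -0.0008]
```

View pics/s2.png

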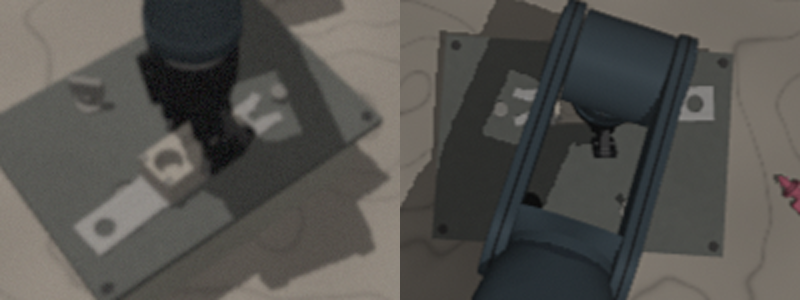

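```bash
python3 -c "
from h import *
go([571.6,-70,193.5],np.pi/2-.0577)
"
```

```text
t 4.0 pos [581.4 -70.5 194. ] rot [3.1396e+00 1.8000e-03 1.5952e+00] F [-2.1 -0.4  5.9] M [-0.018  0.504 -0.057] w 0.503
offset [0.078, -0.977, 0.049] twist [0.002, 0.0017, 0.0822]
```

Emit:
{"op": "jog_arm", "data": {
  "series": [
    {"claw": 30, "offset": [0.02, -0.25, 0], "twist": [0, 0, 0.02]},
    {"claw": 30, "offset": [0.04, -0.5, 0], "twist": [0, 0, 0.042]},
    {"claw": 30, "offset": [0.07, -0.75, 0], "twist": [0, 0, 0.062]},
    {"claw": 30, "offset": [0.08, -0.98, 0], "twist": [0, 0, 0.082]},
    {"claw": 30, "offset": [0.08, -0.98, 0], "twist": [0, 0, 0.082]}
  ]
}}

```text
t: 4.5
tool_pos: [571.2, -69.9, 194.0]
tcp_rot: [3.14, 0.002, 1.512]
force: [-0.7, -0.2, 1.2]
width: 0.502
```

```bash
python3 -c "
from h import *
f,c=snap('scene','s3');f2,c2=snap('top','t3')
go([571.6,-70,193.5],np.pi/2-.0577)
cv2.imwrite('pics/s3.png',np.hstack([cv2.resize(f[190:290,220:320+20],(480,400),interpolation=cv2.INTER_CUBIC),cv2.resize(f2[200:240,275:307],(320,400),interpolation=cv2.INTER_CUBIC)]))
"
```

```text
t 4.6 pos [571.3 -69.9 194. ] rot [3.1401e+00 1.5000e-03 1.5132e+00] F [-1.   0.9  0.3] M [ 0.019  0.14  -0.101] w 0.503
offset [-0.005, 0.033, 0.054] twist [0.0015, 0.0015, 0.0001]
```

View pics/s3.png

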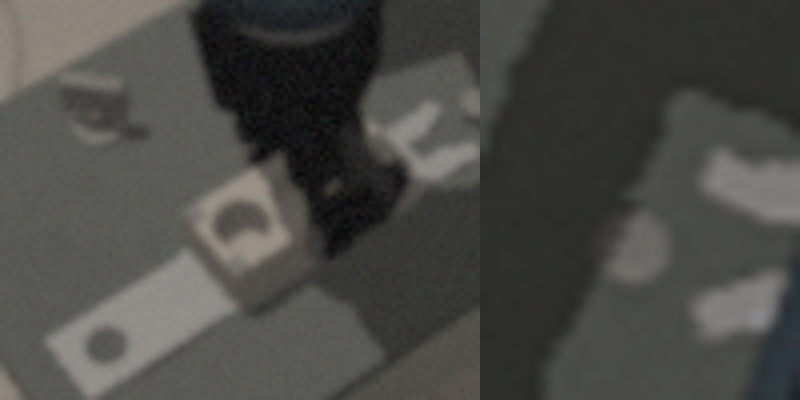

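```bash
cat >> h.py <<'E'
def overlay(f,c,box,k,rack=None,stud=(578,44.9),extra=[]):
    x0,y0,x1,y1=box
    im=cv2.resize(f[y0:y1,x0:x1],None,fx=k,fy=k,interpolation=cv2.INTER_CUBIC)
    im=np.clip(im.astype(float)*1.7,0,255).astype(np.uint8)
    def ln(P,col,cl=True):
        q=np.array([(w2p(c,p)-[x0,y0]+.5)*k-.5 for p in P]); cv2.polylines(im,[np.round(q*8).astype(int)],cl,col,1,cv2.LINE_AA,3)
    def circ(x,y,z,r,col): 
        t=np.linspace(0,2*np.pi,40); ln([(x+r*np.cos(a),y+r*np.sin(a),z) for a in t],col)
    if rack is not None:
        x,y,a=rack; C,S=np.cos(a),np.sin(a)
        w=lambda u,v,z:(x+C*u-S*v,y+S*u+C*v,z)
        ln([w(-20,52,115),w(-20,99,115),w(20,99,115),w(20,52,115)],(0,255,255),False)
        ln([w(-6.25,99,115),w(-6.25,78.25,115)],(0,255,0),False); ln([w(6.25,99,115),w(6.25,78.25,115)],(0,255,0),False)
        ln([w(-20,-52,115),w(-20,-134,115),w(20,-134,115),w(20,-52,115)],(0,255,255),False)
        h=w(0,-112,115); circ(*h,9.75,(0,255,255))
        ln([w(-22,-52,147),w(22,-52,147),w(22,52,147),w(-22,52,147)],(255,255,0))
    circ(stud[0],stud[1],121.5,9,(0,0,255))
    for e in extra: circ(*e,(255,0,255))
    return im
E
python3 -c "
from h import *
f=cv2.imread('pics/t3_raw.png');g=cv2.imread('pics/s3_raw.png')
a=overlay(f,cal('top'),(275,200,325,240),8,(571.3,-69.9,-.0577)); b=overlay(g,cal('scene'),(235,205,360,295),6,(571.3,-69.9,-.0577))
cv2.imwrite('pics/ov3.png',a);cv2.imwrite('pics/ov3b.png',b)
"
```

```text
(no output)
```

View pics/ov3.png

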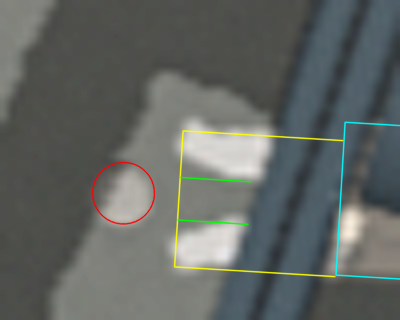

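View pics/ov3b.png

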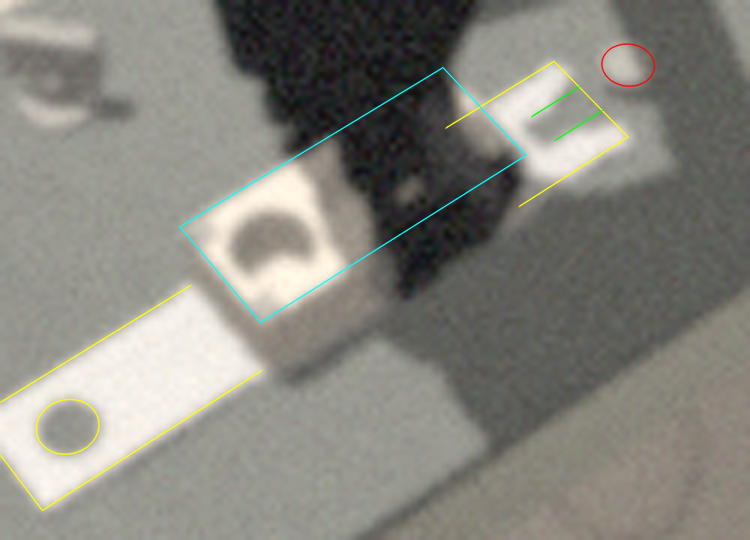

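Emit:
{"op": "jog_arm", "data": {
  "series": [
    {"claw": 30, "offset": [0.4, -0.02, 0], "twist": [0, 0, 0]},
    {"claw": 30, "offset": [0.9, -0.04, 0], "twist": [0, 0, 0]},
    {"claw": 30, "offset": [1.3, -0.05, 0], "twist": [0, 0, 0]},
    {"claw": 30, "offset": [1.7, -0.05, 0], "twist": [0, 0, 0]},
    {"claw": 30, "offset": [2.1, -0.05, 0], "twist": [0, 0, 0]}
  ]
}}

```text
t: 5.1
tool_pos: [572.0, -48.5, 194.0]
tcp_rot: [3.14, 0.002, 1.513]
force: [-0.2, -2.1, 0.1]
width: 0.502
```

```bash
python3 -c "
from h import *
f2,c2=snap('top','t4');f,c=snap('scene','s4')
go([573.4,-32,193.5],np.pi/2-.0577)
p=ctrl.get_obs();r=(p['tool_pos'][0],p['tool_pos'][1],p['tcp_rot'][2]-np.pi/2);print(r)
a=overlay(f2,c2,(275,200,325,240),8,r); b=overlay(f,c,(300,200,360,250),8,r)
cv2.imwrite('pics/ov4.png',np.hstack([a[:320,:400],b[:320,:400]]))
"
```

```text
t 5.2 pos [572.  -47.9 194. ] rot [3.1400e+00 6.0000e-04 1.5137e+00] F [-0.   0.7  1.5] M [ 0.273  0.012 -0.062] w 0.502
offset [1.598, 0.045, 0.052] twist [0.0015, 0.0006, 0.0006]
(np.float64(572.036661054944), np.float64(-47.93077180847572), np.float64(-0.05705534727797934))
```

View pics/ov4.png

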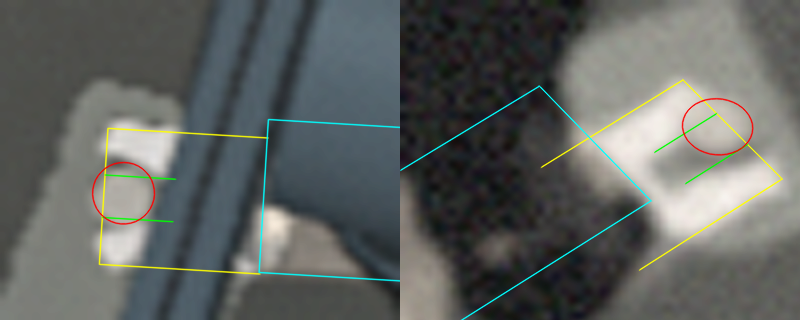

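Emit:
{"op": "jog_arm", "data": {
  "series": [
    {"claw": 30, "offset": [0.25, 0.0, 0], "twist": [0, 0, 0]},
    {"claw": 30, "offset": [0.5, 0.0, 0], "twist": [0, 0, 0]},
    {"claw": 30, "offset": [0.75, 0.0, 0], "twist": [0, 0, 0]},
    {"claw": 30, "offset": [1.0, 0.0, 0], "twist": [0, 0, 0]}
  ]
}}

```text
t: 5.6
tool_pos: [572.4, -38.1, 194.0]
tcp_rot: [3.141, 0.001, 1.514]
force: [-2.2, -3.5, 2.6]
width: 0.505
```

```bash
python3 -c "
from h import *
go([573.6,-32,193.5],np.pi/2-.0577)
"
```

```text
t 5.6 pos [572.4 -38.1 194. ] rot [3.1405e+00 1.2000e-03 1.5138e+00] F [-2.2 -3.5  2.6] M [-0.466  0.235  0.102] w 0.505
offset [0.612, 0.086, 0.051] twist [0.0011, 0.0012, 0.0007]
```

Emit:
{"op": "jog_arm", "data": {
  "series": [
    {"claw": 30, "offset": [0.15, 0.0, 0], "twist": [0, 0, 0]},
    {"claw": 30, "offset": [0.3, 0.01, 0], "twist": [0, 0, 0]},
    {"claw": 30, "offset": [0.4, 0.02, 0], "twist": [0, 0, 0]},
    {"claw": 30, "offset": [0.4, 0.02, 0], "twist": [0, 0, 0]}
  ]
}}

```text
t: 6.0
tool_pos: [572.7, -34.0, 194.0]
tcp_rot: [3.141, 0.001, 1.514]
force: [-1.9, -2.1, 2.0]
width: 0.503
```

Emit:
{"op": "jog_arm", "data": {
  "series": [
    {"claw": 30, "offset": [0.06, 0.0, 0], "twist": [0, 0, 0]},
    {"claw": 30, "offset": [0.12, 0.0, 0], "twist": [0, 0, 0]}
  ]
}}

```text
t: 6.2
tool_pos: [572.7, -32.8, 194.0]
tcp_rot: [3.141, 0.001, 1.514]
force: [-1.1, -2.4, 2.0]
width: 0.502
```

Emit:
{"op": "jog_arm", "data": {
  "series": [
    {"claw": 30, "offset": [0.06, 0.0, 0], "twist": [0, 0, 0]},
    {"claw": 30, "offset": [0.12, 0.0, 0], "twist": [0, 0, 0]}
  ]
}}

```text
t: 6.4
tool_pos: [572.8, -31.8, 194.0]
tcp_rot: [3.141, 0.002, 1.514]
force: [-1.7, -5.6, 1.8]
width: 0.504
```

Emit:
{"op": "jog_arm", "data": {
  "series": [
    {"claw": 30, "offset": [0.04, 0.0, 0], "twist": [0, 0, 0]},
    {"claw": 30, "offset": [0.06, 0.0, 0], "twist": [0, 0, 0]}
  ]
}}

```text
t: 6.6
tool_pos: [572.8, -31.8, 194.0]
tcp_rot: [3.141, 0.003, 1.514]
force: [-2.1, -5.4, 0.6]
width: 0.503
```

```bash
python3 -c "
from h import *
f2,c2=snap('top','t5');f,c=snap('scene','s5')
go([573.6,-32,193.5],np.pi/2-.0577)
p=ctrl.get_obs();r=(p['tool_pos'][0],p['tool_pos'][1],p['tcp_rot'][2]-np.pi/2);print(r)
a=overlay(f2,c2,(270,200,420,245),5,r); b=overlay(f,c,(235,195,360,295),6,r)
cv2.imwrite('pics/ov5.png',a);cv2.imwrite('pics/ov5b.png',b)
"
```

```text
t 6.7 pos [572.8 -31.7 194. ] rot [3.1410e+00 2.6000e-03 1.5138e+00] F [-1.8 -5.5  1.6] M [-0.801  0.276  0.098] w 0.504
offset [-0.021, 0.082, 0.055] twist [0.0006, 0.0026, 0.0007]
(np.float64(572.7967385492908), np.float64(-31.746365011491662), np.float64(-0.056951042955244446))
```

View pics/ov5.png

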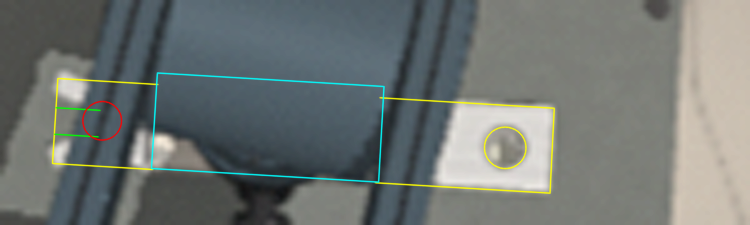

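View pics/ov5b.png

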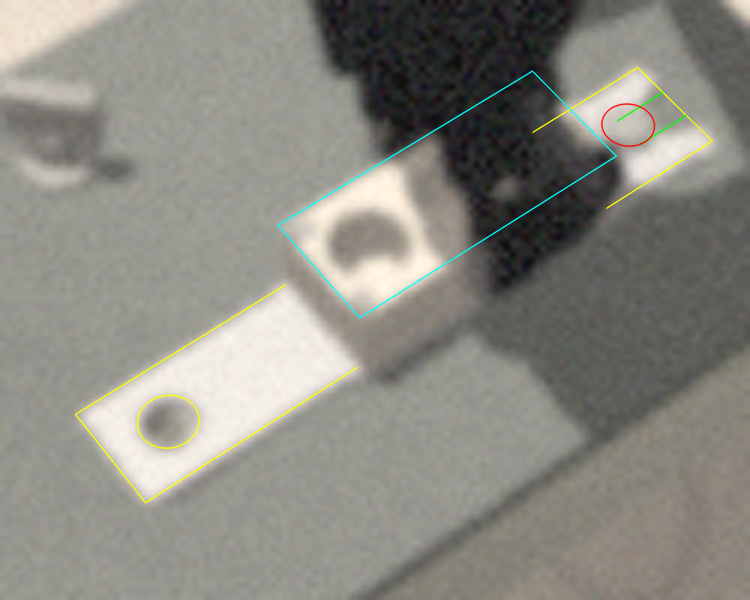

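Emit:
{"op": "jog_arm", "data": {
  "series": [
    {"claw": 30, "offset": [0.08, 0.0, 0], "twist": [0, 0, 0]},
    {"claw": 30, "offset": [0.12, 0.0, 0], "twist": [0, 0, 0]}
  ]
}}

```text
t: 6.9
tool_pos: [572.9, -31.5, 194.1]
tcp_rot: [3.141, 0.004, 1.514]
force: [-2.6, -8.8, 1.2]
width: 0.505
```

```bash
python3 -c "
from h import *
go([573.6,-32,193.5],np.pi/2-.0577)
"
```

```text
t 6.9 pos [572.9 -31.5 194.1] rot [3.1411 0.0044 1.514 ] F [-2.6 -8.8  1.2] M [-1.107  0.37   0.078] w 0.505
offset [-0.047, 0.078, 0.057] twist [0.0005, 0.0044, 0.0009]
```

Emit:
{"op": "jog_arm", "data": {
  "series": [
    {"claw": 30, "offset": [-0.02, 0.0, 0], "twist": [0, 0, 0]},
    {"claw": 70, "offset": [-0.02, 0.0, 0], "twist": [0, 0, 0]},
    {"claw": 80, "offset": [-0.02, 0.0, 0], "twist": [0, 0, 0]},
    {"claw": 80, "offset": [-0.02, 0.0, -2], "twist": [0, 0, 0]},
    {"claw": 80, "offset": [-0.02, 0.0, -6.5], "twist": [0, 0, 0]}
  ]
}}

```text
t: 7.4
tool_pos: [570.9, -30.5, 255.7]
tcp_rot: [-3.133, 0.002, 1.514]
force: [0.7, 0.1, -0.2]
width: 0.803
```

```bash
python3 -c "
from h import *
go([459,-107.6,250],.714)
"
```

```text
t 7.4 pos [570.9 -30.5 255.7] rot [-3.1333e+00  1.8000e-03  1.5140e+00] F [ 0.7  0.1 -0.2] M [-0.012 -0.029 -0.048] w 0.803
offset [-8.337, -10.726, 0.67] twist [-0.0071, 0.005, 0.8]
```

Emit:
{"op": "jog_arm", "data": {
  "series": [
    {"claw": 60, "offset": [-8.34, -10.73, 0.3], "twist": [-0.007, 0.005, 0.8]},
    {"claw": 60, "offset": [-8.34, -10.73, 0.3], "twist": [-0.007, 0.005, 0.8]},
    {"claw": 60, "offset": [-8.34, -10.73, 0.3], "twist": [-0.007, 0.005, 0.8]},
    {"claw": 60, "offset": [-8.34, -10.73, 0.3], "twist": [-0.007, 0.005, 0.8]},
    {"claw": 60, "offset": [-8.34, -10.73, 0.3], "twist": [-0.007, 0.005, 0.8]}
  ]
}}

```text
t: 7.9
tool_pos: [458.3, -107.9, 254.0]
tcp_rot: [3.141, -0.001, 0.756]
force: [1.4, -0.1, 0.1]
width: 0.602
```

```bash
python3 -c "
from h import *
f2,c2=snap('top','t6');f,c=snap('scene','s6')
go([459,-107.6,196],.714)
r=(573.2,-31.7,-.0568)
a=overlay(f2,c2,(270,195,420,300),5,r); b=overlay(f,c,(230,185,360,280),6,r)
cv2.imwrite('pics/ov6.png',a);cv2.imwrite('pics/ov6b.png',b)
"
```

```text
t 8.0 pos [ 459.  -107.6  253.9] rot [ 3.141e+00 -6.000e-04  7.619e-01] F [ 0.1 -0.4  0. ] M [-0.059  0.049  0.022] w 0.6
offset [-0.002, -0.0, 5.792] twist [0.0005, -0.0006, 0.0479]
```

View pics/ov6.png

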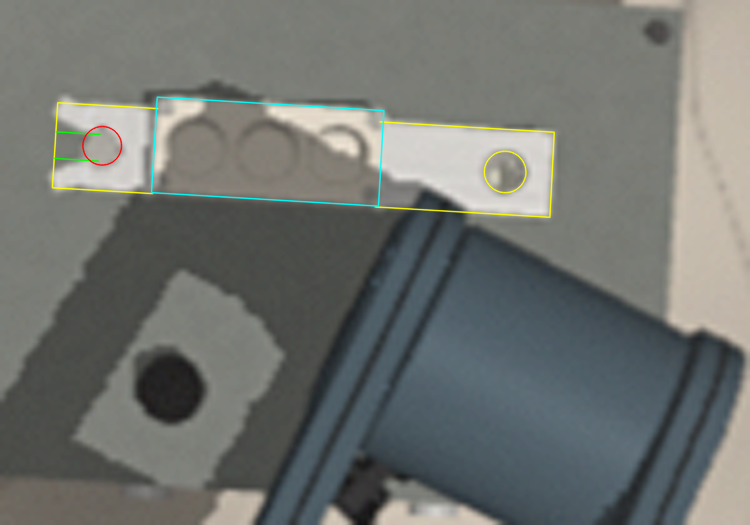

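View pics/ov6b.png

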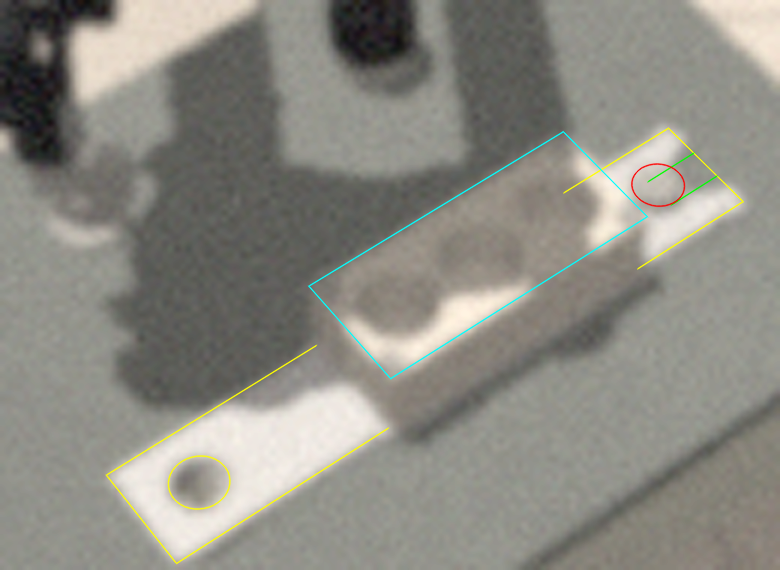

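Emit:
{"op": "jog_arm", "data": {
  "series": [
    {"claw": 50, "offset": [0, 0, 1], "twist": [0, 0, 0.048]},
    {"claw": 50, "offset": [0, 0, 3], "twist": [0, 0, 0.048]},
    {"claw": 40, "offset": [0, 0, 5], "twist": [0, 0, 0.048]},
    {"claw": 30, "offset": [0, 0, 5.9], "twist": [0, 0, 0.048]},
    {"claw": 30, "offset": [0, 0, 5.9], "twist": [0, 0, 0.048]}
  ]
}}

```text
t: 8.5
tool_pos: [458.5, -106.9, 193.7]
tcp_rot: [-3.139, 0.0, 0.717]
force: [0.5, 0.3, 0.4]
width: 0.296
```

```bash
python3 -c "
from h import *
f,c=snap('scene','s7')
go([459,-107.6,196],.714)
cv2.imwrite('pics/s7.png',np.clip(cv2.resize(f[160:250,200:320],(800,600),interpolation=cv2.INTER_CUBIC)*1.8,0,255))
"
```

```text
t 8.55 pos [ 459.1 -107.3  194.7] rot [-3.141e+00 -3.000e-04  7.160e-01] F [-0.5  1.  -0.7] M [-0.001 -0.003 -0.015] w 0.301
offset [-0.026, 0.018, -0.131] twist [-0.0006, -0.0003, 0.002][ WARN:0@1.306] global loadsave.cpp:1063 imwrite_ Unsupported depth image for selected encoder is fallbacked to CV_8U.
```

View pics/s7.png

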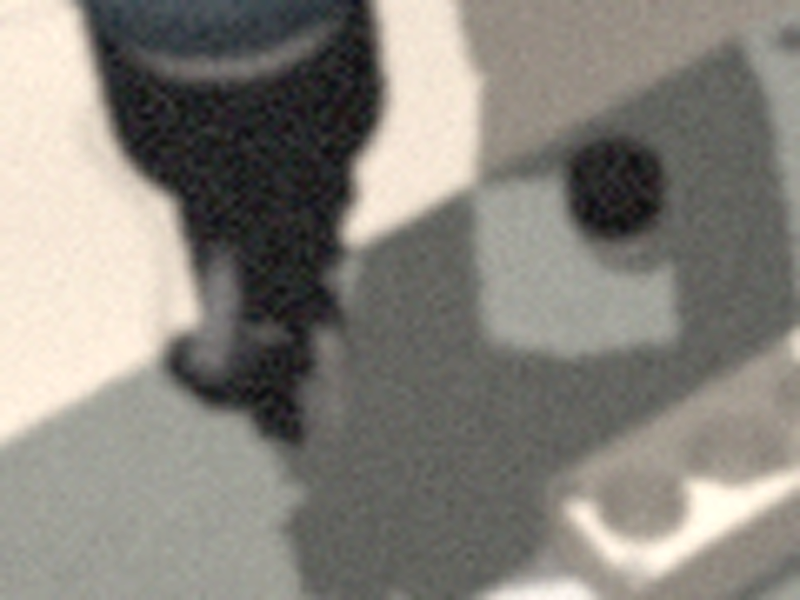

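Emit:
{"op": "jog_arm", "data": {
  "series": [
    {"claw": 20, "offset": [0, 0, 0], "twist": [0, 0, 0]},
    {"claw": 10, "offset": [0, 0, 0], "twist": [0, 0, 0]},
    {"claw": 0, "offset": [0, 0, 0], "twist": [0, 0, 0]},
    {"claw": 0, "offset": [0, 0, 0], "twist": [0, 0, 0]},
    {"claw": 0, "offset": [0, 0, 0], "twist": [0, 0, 0]}
  ]
}}

```text
t: 9.05
tool_pos: [459.5, -107.2, 195.7]
tcp_rot: [3.141, -0.001, 0.716]
force: [-1.1, 2.0, 5.7]
width: 0.105
```

```bash
python3 -c "
from h import *
go([459,-107.6,240],.714)
"
```

```text
t 9.05 pos [ 459.5 -107.2  195.7] rot [ 3.1409e+00 -1.3000e-03  7.1630e-01] F [-1.1  2.   5.7] M [0.374 0.209 0.015] w 0.105
offset [-0.053, -0.001, -4.433] twist [0.0007, -0.0013, 0.0023]
```

Emit:
{"op": "jog_arm", "data": {
  "series": [
    {"claw": 0, "offset": [0, 0, -1], "twist": [0, 0, 0]},
    {"claw": 0, "offset": [0, 0, -3], "twist": [0, 0, 0]},
    {"claw": 0, "offset": [0, 0, -5], "twist": [0, 0, 0]},
    {"claw": 0, "offset": [0, 0, -6], "twist": [0, 0, -0.14]},
    {"claw": 0, "offset": [0, 0, -6], "twist": [0, 0, -0.28]}
  ]
}}

```text
t: 9.55
tool_pos: [460.4, -107.9, 258.3]
tcp_rot: [3.136, -0.001, 1.002]
force: [-0.3, -0.0, -1.2]
width: 0.103
```

```bash
python3 -c "
from h import *
go([567,-143,255],np.pi-.0577)
"
```

```text
t 9.55 pos [ 460.4 -107.9  258.3] rot [ 3.1357e+00 -1.3000e-03  1.0020e+00] F [-0.3 -0.  -1.2] M [-0.006 -0.038  0.029] w 0.103
offset [2.782, 10.873, 0.394] twist [0.0049, 0.0053, -2.0818]
```

Emit:
{"op": "jog_arm", "data": {
  "series": [
    {"claw": 0, "offset": [1.0, 4, 0.3], "twist": [0.005, 0.005, -0.15]},
    {"claw": 0, "offset": [2.0, 8, 0.3], "twist": [0.005, 0.005, -0.3]},
    {"claw": 0, "offset": [2.8, 10.9, 0.3], "twist": [0.005, 0.005, -0.45]},
    {"claw": 0, "offset": [2.8, 10.9, 0.3], "twist": [0.005, 0.005, -0.6]},
    {"claw": 0, "offset": [2.8, 10.9, 0.3], "twist": [0.005, 0.005, -0.75]}
  ]
}}

```text
t: 10.05
tool_pos: [568.2, -143.6, 256.0]
tcp_rot: [3.139, -0.003, 1.752]
force: [0.7, 0.3, -1.6]
width: 0.101
```

Emit:
{"op": "jog_arm", "data": {
  "series": [
    {"claw": 0, "offset": [0, 0, 0], "twist": [0, 0, -0.15]},
    {"claw": 0, "offset": [0, 0, 0], "twist": [0, 0, -0.3]},
    {"claw": 0, "offset": [0, 0, 0], "twist": [0, 0, -0.45]},
    {"claw": 0, "offset": [0, 0, 0], "twist": [0, 0, -0.6]},
    {"claw": 0, "offset": [0, 0, 0], "twist": [0, 0, -0.75]}
  ]
}}

```text
t: 10.55
tool_pos: [568.3, -143.8, 256.6]
tcp_rot: [3.138, 0.0, 2.502]
force: [0.9, 0.1, -0.7]
width: 0.104
```

```bash
python3 -c "
from h import *
go([567,-143.3,255],np.pi-.0577)
"
```

```text
t 10.55 pos [ 568.3 -143.8  256.6] rot [3.1380e+00 1.0000e-04 2.5024e+00] F [ 0.9  0.1 -0.7] M [-0.009  0.004  0.016] w 0.104
offset [0.132, -0.033, 0.164] twist [0.0035, 0.0011, -0.5815]
```

Emit:
{"op": "jog_arm", "data": {
  "series": [
    {"claw": 0, "offset": [0.13, -0.03, 0], "twist": [0.004, 0.001, -0.15]},
    {"claw": 0, "offset": [0.13, -0.03, 0], "twist": [0.004, 0.001, -0.3]},
    {"claw": 0, "offset": [0.13, -0.03, 0], "twist": [0.004, 0.001, -0.45]},
    {"claw": 0, "offset": [0.13, -0.03, 0], "twist": [0.004, 0.001, -0.58]},
    {"claw": 0, "offset": [0.13, -0.03, 0], "twist": [0.004, 0.001, -0.582]}
  ]
}}

```text
t: 11.05
tool_pos: [567.1, -143.5, 257.3]
tcp_rot: [-3.141, 0.001, 3.086]
force: [-0.3, -0.9, -1.9]
width: 0.105
```

```bash
python3 -c "
from h import *
f2,c2=snap('top','t8');f,c=snap('scene','s8')
go([567,-143.3,255],np.pi-.0577)
cv2.imwrite('pics/s8.png',np.clip(cv2.resize(f[190:320,190:350],(800,650),interpolation=cv2.INTER_CUBIC)[:600]*1.6,0,255).astype('uint8'))
"
```

```text
t 11.15 pos [ 567.1 -143.4  257.1] rot [-3.1408e+00  5.0000e-04  3.0809e+00] F [-1.1  0.2 -1.7] M [-0.018 -0.035 -0.064] w 0.105
offset [0.011, 0.011, 0.209] twist [-0.0008, 0.0005, -0.003]
```

View pics/s8.png

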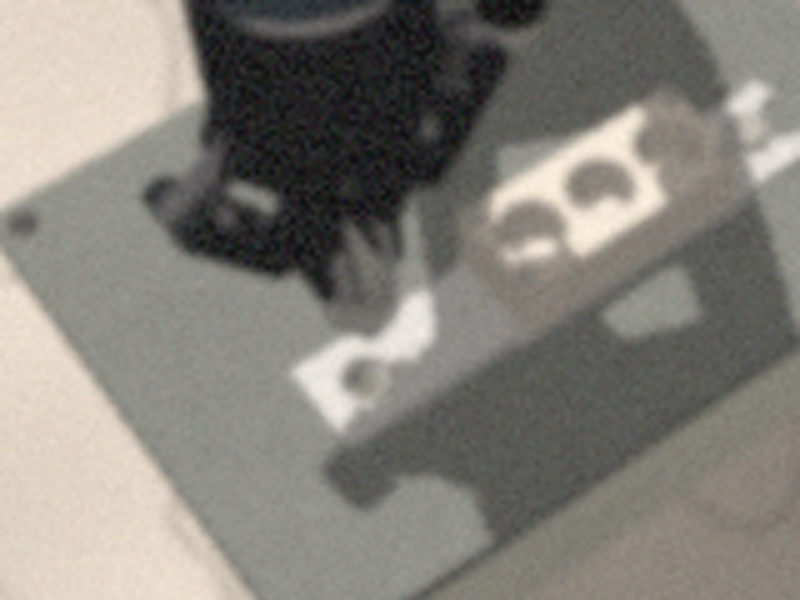

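View pics/t8_raw.png

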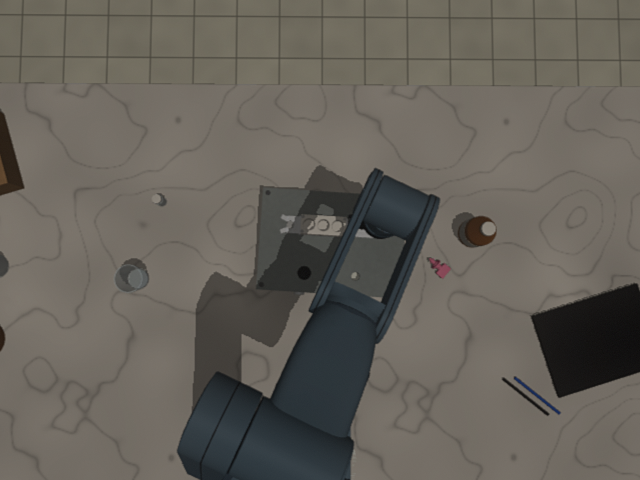

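```bash
cat >> h.py <<'E'
def scr(x,y,zc): # screw outlines, circles
    return [(x,y,zc,14),(x,y,zc+4,14),(x,y,zc-4.2,5),(x,y,zc-16,5),(x,y,zc-21.5,.7)]
E
python3 -c "
from h import *
f=cv2.imread('pics/s8_raw.png');c=cal('scene')
b=overlay(f,c,(235,220,285,280),10,(573.1,-31.5,-.0568),extra=scr(567.1,-143.4,171.4)+[(567.1,-143.6,110,6)])
b2=overlay(f,c,(235,220,285,280),6)
cv2.imwrite('pics/ov8.png',np.hstack([b,cv2.resize(b2,None,fx=1,fy=1,) if 0 else np.vstack([b2,np.zeros((240,300,3),np.uint8)])]))
"
```

```text
(no output)
```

View pics/ov8.png

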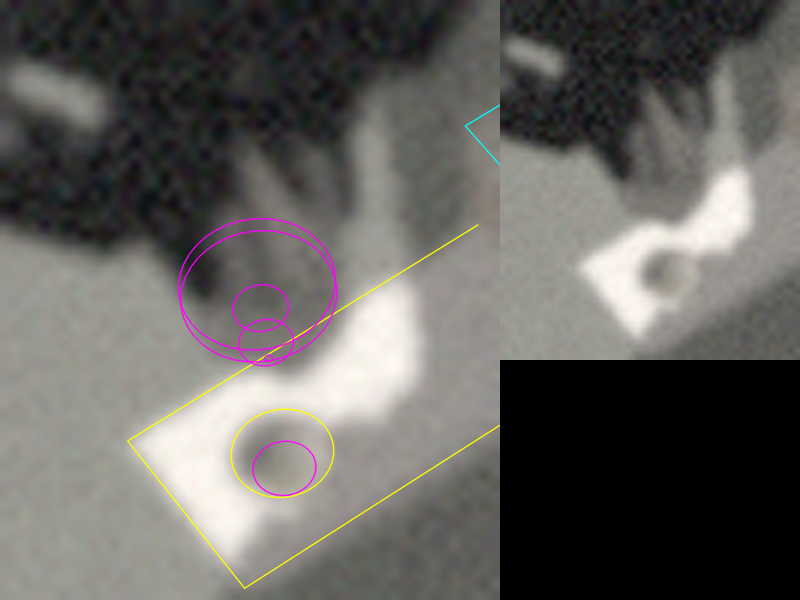

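```bash
python3 -c "
from h import *
f=cv2.imread('pics/s8_raw.png');
a=cv2.resize(f[225:265,235:285].astype(float),None,fx=16,fy=14,interpolation=cv2.INTER_CUBIC)
cv2.imwrite('pics/e8.png',np.clip((a-10)*2.6,0,255).astype('uint8'))
"
```

```text
(no output)
```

View pics/e8.png

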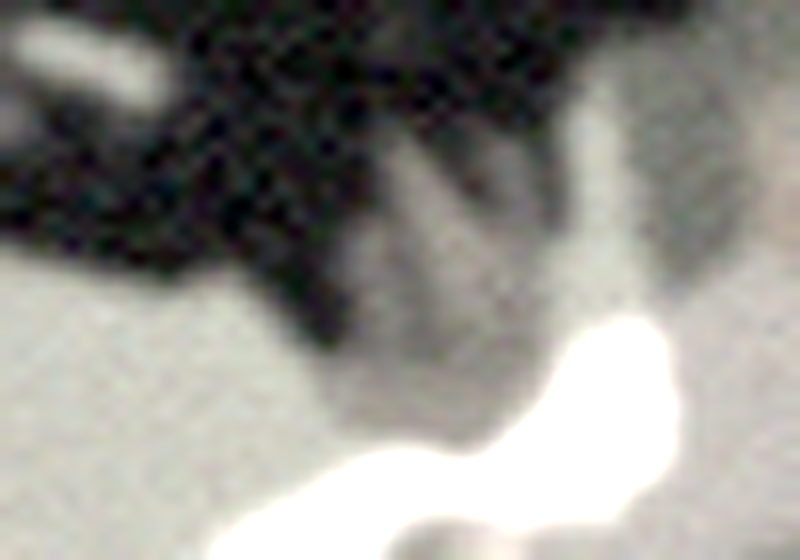

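Emit:
{"op": "jog_arm", "data": {
  "series": [
    {"claw": 0, "offset": [0.1, 0, 1], "twist": [0, 0, 0]},
    {"claw": 0, "offset": [0.1, 0, 2], "twist": [0, 0, 0]},
    {"claw": 0, "offset": [0.1, 0, 3], "twist": [0, 0, 0]},
    {"claw": 0, "offset": [0.1, 0, 3.5], "twist": [0, 0, 0]},
    {"claw": 0, "offset": [0.1, 0, 3.5], "twist": [0, 0, 0]}
  ]
}}

```text
t: 11.65
tool_pos: [565.5, -143.1, 220.5]
tcp_rot: [3.141, -0.002, 3.081]
force: [-0.7, -0.6, -1.3]
width: 0.106
```

```bash
python3 -c "
from h import *
f2,c2=snap('top','t9');f,c=snap('scene','s9')
go([566.1,-143.5,212],np.pi-.0577)
o=ctrl.get_obs()['tool_pos'];zc=o[2]-85.7
b=overlay(f,c,(235,220,285,280),10,(573.1,-31.5,-.0568),extra=scr(o[0]+.7,o[1],zc))
a=cv2.resize(f[225:275,235:285].astype(float),None,fx=8,fy=8,interpolation=cv2.INTER_CUBIC)
a=np.clip((a-10)*2.2,0,255).astype('uint8')
k=np.zeros((600,400,3),np.uint8);k[:400]=a
cv2.imwrite('pics/ov9.png',np.hstack([b[:,100:],k]))
"
```

```text
t 11.75 pos [ 566.2 -143.4  221.9] rot [-3.1409e+00  1.0000e-04  3.0807e+00] F [-0.7  0.6 -0.6] M [-0.055  0.015 -0.018] w 0.1
offset [0.006, -0.009, 0.99] twist [-0.0007, 0.0001, -0.0032]
```

View pics/ov9.png

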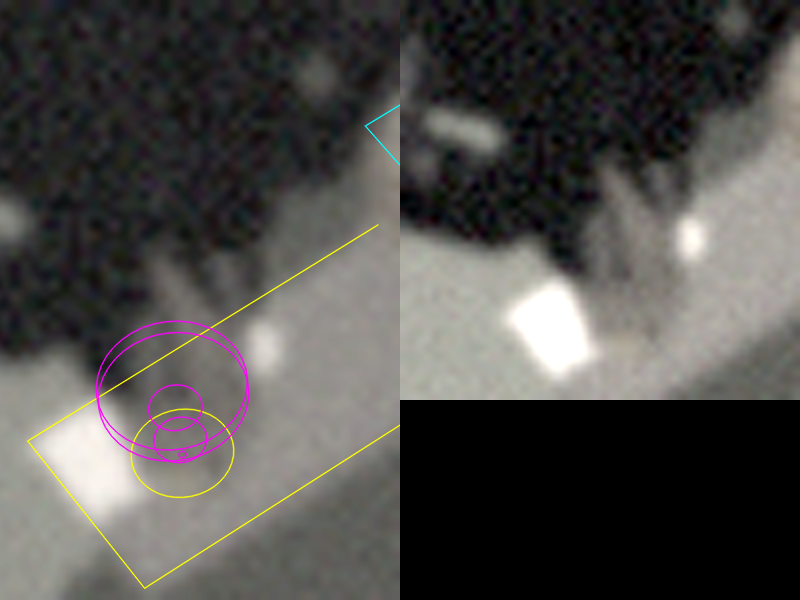

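Emit:
{"op": "jog_arm", "data": {
  "series": [
    {"claw": 0, "offset": [0, 0, 0.3], "twist": [0, 0, 0]},
    {"claw": 0, "offset": [0, 0, 0.6], "twist": [0, 0, 0]},
    {"claw": 0, "offset": [0, 0, 0.8], "twist": [0, 0, 0]},
    {"claw": 0, "offset": [0, 0, 0.8], "twist": [0, 0, 0]}
  ]
}}

```text
t: 12.15
tool_pos: [566.0, -143.4, 213.5]
tcp_rot: [-3.141, -0.0, 3.081]
force: [0.2, -0.2, -0.3]
width: 0.104
```

Emit:
{"op": "jog_arm", "data": {
  "series": [
    {"claw": 0, "offset": [0, 0, 0.2], "twist": [0, 0, 0]},
    {"claw": 0, "offset": [0, 0, 0.4], "twist": [0, 0, 0]}
  ]
}}

```text
t: 12.35
tool_pos: [566.6, -143.5, 211.6]
tcp_rot: [-3.14, 0.002, 3.081]
force: [-3.5, 2.5, 18.4]
width: 0.103
```

```bash
python3 -c "
from h import *
go([566.1,-143.5,212],np.pi-.0577)"
```

```text
t 12.35 pos [ 566.6 -143.5  211.6] rot [-3.1402e+00  2.0000e-03  3.0808e+00] F [-3.5  2.5 18.4] M [0.382 0.647 0.038] w 0.103
offset [0.047, -0.001, -0.042] twist [-0.0014, 0.002, -0.0031]
```

Emit:
{"op": "jog_arm", "data": {
  "series": [
    {"claw": 0, "offset": [-0.02, 0, -0.2], "twist": [0, 0, 0]},
    {"claw": 0, "offset": [-0.08, -0.06, -0.2], "twist": [0, 0, 0]},
    {"claw": 0, "offset": [-0.12, -0.06, -0.2], "twist": [0, 0, 0]},
    {"claw": 0, "offset": [-0.12, -0.06, -0.05], "twist": [0, 0, 0]},
    {"claw": 0, "offset": [-0.12, -0.06, 0.05], "twist": [0, 0, 0]}
  ]
}}

```text
t: 12.85
tool_pos: [568.1, -144.4, 212.3]
tcp_rot: [-3.14, 0.003, 3.081]
force: [-2.8, 0.6, 14.1]
width: 0.104
```

```bash
python3 -c "
from h import *
go([566.1,-143.5,212],np.pi-.0577)"
```

```text
t 12.85 pos [ 568.1 -144.4  212.3] rot [-3.1396  0.0033  3.0808] F [-2.8  0.6 14.1] M [0.274 0.524 0.015] w 0.104
offset [0.2, 0.073, 0.031] twist [-0.0019, 0.0033, -0.0031]
```

Emit:
{"op": "jog_arm", "data": {
  "series": [
    {"claw": 0, "offset": [0.02, 0.0, -0.2], "twist": [0, 0, 0]},
    {"claw": 0, "offset": [0.02, 0.0, -0.2], "twist": [0, 0, 0]}
  ]
}}

```text
t: 13.05
tool_pos: [567.9, -144.4, 214.3]
tcp_rot: [-3.14, 0.003, 3.081]
force: [-0.8, 0.1, -0.8]
width: 0.105
```

```bash
python3 -c "
from h import *
f2,c2=snap('top','t10');f,c=snap('scene','s10')
go([566.1,-143.5,212],np.pi-.0577)
for n in('scene','top'):
  for l in('screw_collar','screw_head','rack_hole','tapped_hole'): print(n,l,[(np.round(d['point'],1).tolist(),round(d['score'],2)) for d in ctrl.find_in(n,l)][:3])
o=ctrl.get_obs()['tool_pos'];zc=o[2]-85.7
b=overlay(f,c,(235,220,285,280),10,(573.1,-31.5,-.0568),extra=scr(o[0]+.7,o[1],zc))
a=cv2.resize(f[225:275,235:285].astype(float),None,fx=8,fy=8,interpolation=cv2.INTER_CUBIC)
a=np.clip((a-10)*2.2,0,255).astype('uint8')
k=np.zeros((600,400,3),np.uint8);k[:400]=a
cv2.imwrite('pics/ov10.png',np.hstack([b[:,100:],k]))
"
```

```text
t 13.15 pos [ 567.7 -144.3  213.9] rot [-3.1399e+00  2.7000e-03  3.0808e+00] F [-0.1 -0.1 -0.7] M [-0.004 -0.059  0.004] w 0.101
offset [0.166, 0.067, 0.189] twist [-0.0017, 0.0027, -0.0031]
scene screw_collar [([165.1, 314.4], 0.68), ([268.1, 259.8], 0.63)]
scene screw_head [([266.6, 261.0], 0.69), ([167.3, 313.3], 0.63), ([302.7, 252.6], 0.36)]
scene rack_hole [([302.7, 234.4], 0.61)]
scene tapped_hole [([300.8, 255.2], 0.96)]
top screw_collar []
top screw_head [([319.0, 226.9], 0.43)]
top rack_hole [([316.4, 220.7], 0.59)]
top tapped_hole [([307.6, 250.1], 0.68), ([303.7, 273.5], 0.44)]
```

View pics/ov10.png

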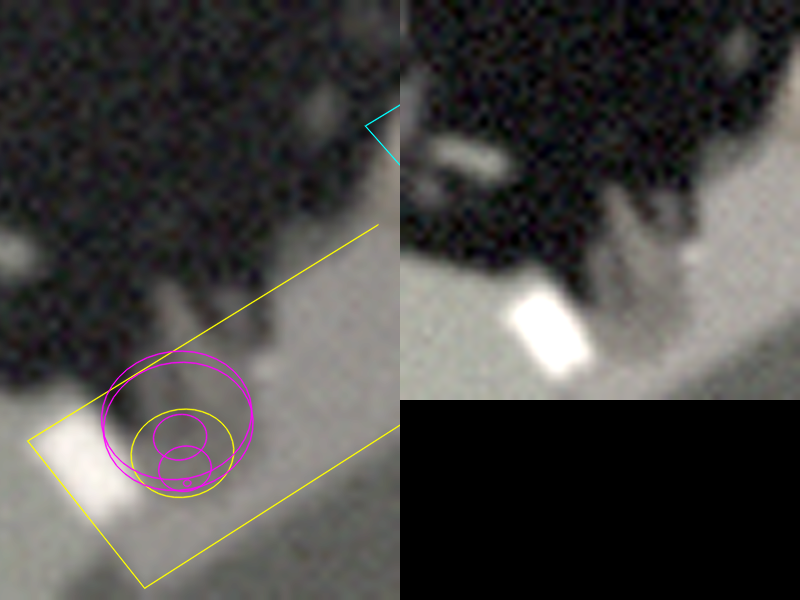

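View pics/t10_raw.png

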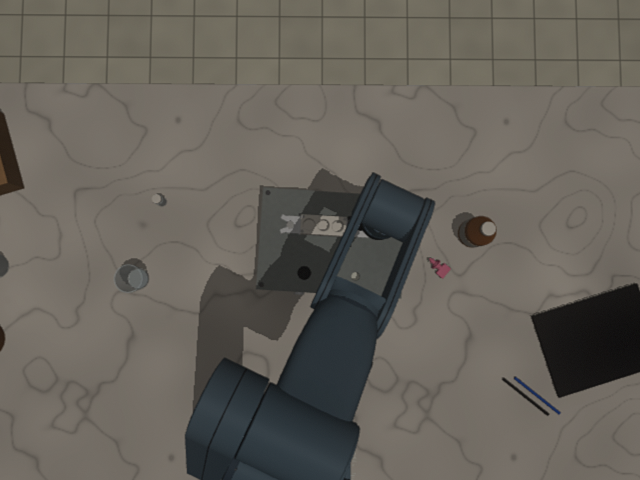

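```bash
cat > fit.py <<'E'
from h import *
from scipy.ndimage import map_coordinates, gaussian_filter
def fit(fn,tcp,c,angs=(-20,200)):
    g=gaussian_filter(cv2.cvtColor(cv2.imread(fn),cv2.COLOR_BGR2GRAY).astype(float),.7)
    best=[]
    for zc in np.arange(tcp[2]-90,tcp[2]-81,1.):
      for dx in np.arange(-3,6.1,.5):
        P=[]
        t=np.linspace(0,2*np.pi,120,endpoint=False)
        for z in(zc,zc+4): P+=[w2p(c,(tcp[0]+dx+14*np.cos(a),tcp[1]+14*np.sin(a),z)) for a in t]
        h=cv2.convexHull(np.array(P,np.float32))[:,0]; ctr=h.mean(0)
        d=h-ctr; an=np.degrees(np.arctan2(d[:,1],d[:,0])) # 90 = down
        m=(an>angs[0])&(an<angs[1]); d=d[m]; u=d/np.linalg.norm(d,axis=1)[:,None]
        o=h[m]+u*1.0; i=h[m]-u*1.0
        s=lambda q:map_coordinates(g,[q[:,1],q[:,0]],order=1)
        best.append((np.mean(s(o)-s(i)),zc-tcp[2],dx))
    best.sort(reverse=True); return best[:6]
c=cal("scene")
for fn,t in [("pics/s8_raw.png",(567.1,-143.4,257.1)),("pics/s9_raw.png",(566.2,-143.4,221.9)),("pics/s10_raw.png",(567.7,-144.3,213.9))]:
  for an in[(-10,130),(0,110)]:
    print(fn,an,[tuple(np.round(b,2).tolist()) for b in fit(fn,t,c,an)])
E
python3 fit.py
```

```text
pics/s8_raw.png (-10, 130) [(36.14, -86.0, 3.5), (36.02, -85.0, 4.0), (35.99, -87.0, 3.0), (35.84, -85.0, 4.5), (35.82, -84.0, 5.0), (35.74, -84.0, 4.5)]
pics/s8_raw.png (0, 110) [(38.25, -86.0, 3.5), (38.1, -87.0, 3.0), (38.06, -85.0, 4.0), (37.98, -87.0, 2.5), (37.79, -86.0, 3.0), (37.77, -88.0, 2.0)]
pics/s9_raw.png (-10, 130) [(11.19, -90.0, 1.5), (11.17, -89.0, 2.0), (11.12, -89.0, 2.5), (11.11, -90.0, 2.0), (11.09, -90.0, 1.0), (11.06, -88.0, 2.5)]
pics/s9_raw.png (0, 110) [(8.53, -88.0, 3.0), (8.5, -87.0, 3.5), (8.48, -87.0, 4.0), (8.48, -89.0, 2.5), (8.47, -86.0, 4.5), (8.44, -88.0, 3.5)]
pics/s10_raw.png (-10, 130) [(10.05, -83.0, 4.5), (10.03, -84.0, 3.5), (10.02, -84.0, 4.0), (10.01, -83.0, 4.0), (10.0, -82.0, 5.0), (9.98, -85.0, 3.0)]
pics/s10_raw.png (0, 110) [(9.16, -85.0, 4.5), (9.14, -84.0, 5.0), (9.11, -86.0, 4.0), (9.11, -84.0, 4.5), (9.1, -86.0, 4.5), (9.1, -83.0, 5.0)]
```

Emit:
{"op": "jog_arm", "data": {
  "series": [
    {"claw": 0, "offset": [0.0, 0.0, -0.2], "twist": [0.002, -0.002, 0]},
    {"claw": 0, "offset": [0.2, 0.03, -0.2], "twist": [0.002, -0.002, 0]},
    {"claw": 0, "offset": [0.38, 0.06, -0.2], "twist": [0.002, -0.002, 0]},
    {"claw": 0, "offset": [0.38, 0.06, 0.0], "twist": [0.002, -0.002, 0]},
    {"claw": 0, "offset": [0.38, 0.06, 0.15], "twist": [0.002, -0.002, 0]}
  ]
}}

```text
t: 14.05
tool_pos: [564.0, -143.5, 212.6]
tcp_rot: [-3.138, 0.005, 3.081]
force: [0.7, 0.3, -1.6]
width: 0.106
```

```bash
python3 -c "
from h import *
go([563.7,-143.4,212],np.pi-.0577)"
```

```text
t 14.05 pos [ 564.  -143.5  212.6] rot [-3.1377  0.0051  3.0808] F [ 0.7  0.3 -1.6] M [-0.016  0.014 -0.007] w 0.106
offset [0.026, 0.004, 0.056] twist [-0.0039, 0.0051, -0.0031]
```

Emit:
{"op": "jog_arm", "data": {
  "series": [
    {"claw": 0, "offset": [0.02, 0.0, 0.1], "twist": [-0.004, 0.005, -0.003]},
    {"claw": 0, "offset": [0.02, 0.0, 0.2], "twist": [-0.004, 0.005, -0.003]},
    {"claw": 0, "offset": [0.02, 0.0, 0.2], "twist": [-0.004, 0.005, -0.003]}
  ]
}}

```text
t: 14.35
tool_pos: [563.7, -143.5, 210.3]
tcp_rot: [3.141, -0.0, 3.084]
force: [0.2, 0.0, -0.6]
width: 0.104
```

Past the rim with no contact. Continuing gently.

Emit:
{"op": "jog_arm", "data": {
  "series": [
    {"claw": 0, "offset": [0, 0.0, 0.1], "twist": [0, 0, 0]},
    {"claw": 0, "offset": [0, 0.0, 0.2], "twist": [0, 0, 0]},
    {"claw": 0, "offset": [0, 0.0, 0.25], "twist": [0, 0, 0]},
    {"claw": 0, "offset": [0, 0.0, 0.25], "twist": [0, 0, 0]}
  ]
}}

```text
t: 14.75
tool_pos: [563.7, -143.5, 207.7]
tcp_rot: [3.141, -0.0, 3.084]
force: [-0.9, -0.8, -1.1]
width: 0.101
```

Emit:
{"op": "jog_arm", "data": {
  "series": [
    {"claw": 0, "offset": [0, 0.0, 0.1], "twist": [0, 0, 0]},
    {"claw": 0, "offset": [0, 0.0, 0.2], "twist": [0, 0, 0]}
  ]
}}

```text
t: 14.95
tool_pos: [563.6, -143.7, 205.8]
tcp_rot: [-3.141, -0.0, 3.084]
force: [-2.0, -1.0, -0.0]
width: 0.105
```

Emit:
{"op": "jog_arm", "data": {
  "series": [
    {"claw": 0, "offset": [0, 0.0, 0.08], "twist": [0, 0, 0]},
    {"claw": 0, "offset": [0, 0.0, 0.15], "twist": [0, 0, 0]}
  ]
}}

```text
t: 15.15
tool_pos: [563.4, -143.6, 204.1]
tcp_rot: [3.142, -0.001, 3.084]
force: [-0.1, -0.4, 0.5]
width: 0.105
```

```bash
python3 -c "
from h import *
go([563.7,-143.4,212],np.pi-.0577)"
```

```text
t 15.15 pos [ 563.4 -143.6  204.1] rot [ 3.1415e+00 -1.0000e-03  3.0837e+00] F [-0.1 -0.4  0.5] M [-0.068  0.279 -0.008] w 0.105
offset [-0.027, 0.022, -0.786] twist [0.0001, -0.001, -0.0002]
```

Emit:
{"op": "jog_arm", "data": {
  "series": [
    {"claw": 0, "offset": [0, 0.0, 0.06], "twist": [0, 0, 0]},
    {"claw": 0, "offset": [0, 0.0, 0.1], "twist": [0, 0, 0]}
  ]
}}

```text
t: 15.35
tool_pos: [563.5, -143.6, 203.7]
tcp_rot: [-3.142, -0.0, 3.084]
force: [-2.8, 0.0, 5.4]
width: 0.103
```

```bash
python3 -c "
from h import *
go([563.7,-143.4,212],np.pi-.0577)"
```

```text
t 15.35 pos [ 563.5 -143.6  203.7] rot [-3.1415e+00 -5.0000e-04  3.0837e+00] F [-2.8  0.   5.4] M [ 0.058  0.445 -0.017] w 0.103
offset [-0.018, 0.021, -0.833] twist [-0.0001, -0.0005, -0.0002]
```

Emit:
{"op": "jog_arm", "data": {
  "series": [
    {"claw": 0, "offset": [0, 0.0, 0], "twist": [0, 0, 0]},
    {"claw": 15, "offset": [0, 0.0, 0], "twist": [0, 0, 0]},
    {"claw": 28, "offset": [0, 0.0, 0], "twist": [0, 0, 0]},
    {"claw": 28, "offset": [-0.2, 0.0, 0], "twist": [0, 0, 0]},
    {"claw": 28, "offset": [-0.35, 0.0, 0], "twist": [0, 0, 0]}
  ]
}}

```text
t: 15.85
tool_pos: [567.3, -143.8, 203.6]
tcp_rot: [-3.142, -0.0, 3.084]
force: [-0.1, -0.0, 0.1]
width: 0.285
```

```bash
python3 -c "
from h import *
f2,c2=snap('top','t11');f,c=snap('scene','s11')
go([567,-143.5,203.7],np.pi-.0577)
b=overlay(f,c,(235,220,285,280),10,(573.1,-31.5,-.0568),extra=scr(567,-143.5,118)[:2])
a=cv2.resize(f[225:275,235:285].astype(float),None,fx=8,fy=8,interpolation=cv2.INTER_CUBIC)
a=np.clip((a-10)*2.2,0,255).astype('uint8')
k=np.zeros((600,400,3),np.uint8);k[:400]=a
cv2.imwrite('pics/ov11.png',np.hstack([b[:,100:],k]))
from fit import fit
print(fit('pics/s11_raw.png',(567,-143.5,203.7),c,(-10,130)))
"|tail -5
```

```text
pics/s9_raw.png (-10, 130) [(11.19, -90.0, 1.5), (11.17, -89.0, 2.0), (11.12, -89.0, 2.5), (11.11, -90.0, 2.0), (11.09, -90.0, 1.0), (11.06, -88.0, 2.5)]
pics/s9_raw.png (0, 110) [(8.53, -88.0, 3.0), (8.5, -87.0, 3.5), (8.48, -87.0, 4.0), (8.48, -89.0, 2.5), (8.47, -86.0, 4.5), (8.44, -88.0, 3.5)]
pics/s10_raw.png (-10, 130) [(10.05, -83.0, 4.5), (10.03, -84.0, 3.5), (10.02, -84.0, 4.0), (10.01, -83.0, 4.0), (10.0, -82.0, 5.0), (9.98, -85.0, 3.0)]
pics/s10_raw.png (0, 110) [(9.16, -85.0, 4.5), (9.14, -84.0, 5.0), (9.11, -86.0, 4.0), (9.11, -84.0, 4.5), (9.1, -86.0, 4.5), (9.1, -83.0, 5.0)]
[(np.float64(10.070354546674093), np.float64(-86.0), np.float64(-2.0)), (np.float64(10.060214130985136), np.float64(-85.0), np.float64(-1.5)), (np.float64(10.024591179901355), np.float64(-85.0), np.float64(-1.0)), (np.float64(10.024376410324878), np.float64(-84.0), np.float64(-1.0)), (np.float64(10.022856293238029), np.float64(-84.0), np.float64(-0.5)), (np.float64(10.006725277499143), np.float64(-85.0), np.float64(-2.0))]
```

View pics/ov11.png

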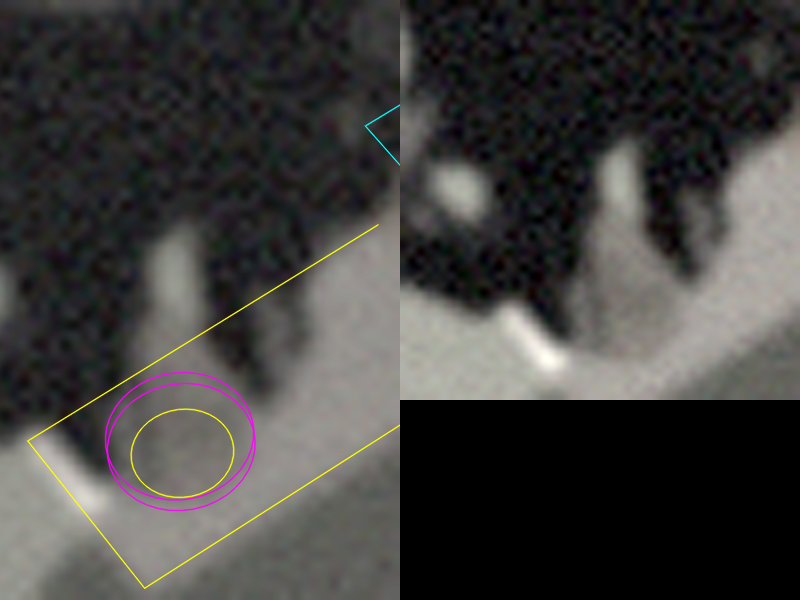

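Emit:
{"op": "jog_arm", "data": {
  "series": [
    {"claw": 28, "offset": [0.09, 0.02, 0], "twist": [0, 0, 0]},
    {"claw": 15, "offset": [0.09, 0.02, 0], "twist": [0, 0, 0]},
    {"claw": 0, "offset": [0.09, 0.02, 0], "twist": [0, 0, 0]},
    {"claw": 0, "offset": [0.09, 0.02, 0], "twist": [0, 0, 0]},
    {"claw": 0, "offset": [0.09, 0.02, 0], "twist": [0, 0, 0]}
  ]
}}

```text
t: 16.45
tool_pos: [566.4, -143.6, 203.7]
tcp_rot: [-3.141, -0.0, 3.084]
force: [-0.6, 0.2, 0.7]
width: 0.108
```

```bash
python3 -c "
from h import *
go([566.4,-143.5,203.7],np.pi-.0577)"
```

```text
t 16.45 pos [ 566.4 -143.6  203.7] rot [-3.1415e+00 -2.0000e-04  3.0838e+00] F [-0.6  0.2  0.7] M [ 0.052  0.061 -0.015] w 0.108
offset [0.005, 0.008, -0.004] twist [-0.0001, -0.0002, -0.0001]
```

Emit:
{"op": "jog_arm", "data": {
  "series": [
    {"claw": 0, "offset": [0, 0, 0.04], "twist": [0, 0, 0.1]},
    {"claw": 0, "offset": [0, 0, 0.05], "twist": [0, 0, 0.2]},
    {"claw": 0, "offset": [0, 0, 0.05], "twist": [0, 0, 0.3]}
  ]
}}

```text
t: 16.75
tool_pos: [566.4, -143.5, 203.3]
tcp_rot: [3.142, -0.0, 2.78]
force: [-0.5, 0.0, 1.0]
width: 0.104
```

```bash
cat > q.py <<'E'
from h import *
o=ctrl.get_obs();psi=o["tcp_rot"][2]
print("t",round(o["t"],2),"pos",np.round(o["tool_pos"],2),"rot",np.round(o["tcp_rot"],3),"F",np.round(o["force"],1),"M",np.round(o["torque"],3),"j6",round(o["joint_pos"][5],3),"turned deg",round(np.degrees((3.084-psi)%(2*np.pi)),1))
go([566.4,-143.6,o["tool_pos"][2]],psi)
E
python3 q.py
```

```text
t 16.75 pos [ 566.39 -143.46  203.27] rot [ 3.142 -0.     2.78 ] F [-0.5  0.   1. ] M [ 0.076  0.104 -0.032] j6 -1.648 turned deg 17.4
t 16.75 pos [ 566.4 -143.5  203.3] rot [ 3.1416e+00 -2.0000e-04  2.7797e+00] F [-0.5  0.   1. ] M [ 0.076  0.104 -0.032] w 0.104
offset [-0.006, -0.013, -0.0] twist [0.0, -0.0002, -0.0]
```

Emit:
{"op": "jog_arm", "data": {
  "series": [
    {"claw": 0, "offset": [0, 0, 0.03], "twist": [0, 0, 0.1]},
    {"claw": 0, "offset": [0, 0, 0.05], "twist": [0, 0, 0.2]},
    {"claw": 0, "offset": [0, 0, 0.07], "twist": [0, 0, 0.3]}
  ]
}}

```text
t: 17.05
tool_pos: [566.3, -143.5, 202.8]
tcp_rot: [-3.141, -0.0, 2.476]
force: [-1.8, -1.1, 2.8]
width: 0.106
```

```bash
python3 q.py
```

```text
t 17.05 pos [ 566.25 -143.55  202.76] rot [-3.141 -0.     2.476] F [-1.8 -1.1  2.8] M [-0.041  0.209 -0.004] j6 -1.344 turned deg 34.9
t 17.05 pos [ 566.3 -143.5  202.8] rot [-3.1412e+00 -2.0000e-04  2.4756e+00] F [-1.8 -1.1  2.8] M [-0.041  0.209 -0.004] w 0.106
offset [-0.015, 0.005, -0.0] twist [-0.0004, -0.0002, 0.0]
```

Emit:
{"op": "jog_arm", "data": {
  "series": [
    {"claw": 0, "offset": [0, 0, 0.03], "twist": [0, 0, 0.1]},
    {"claw": 0, "offset": [0, 0, 0.05], "twist": [0, 0, 0.2]},
    {"claw": 0, "offset": [0, 0, 0.06], "twist": [0, 0, 0.3]}
  ]
}}

```text
t: 17.35
tool_pos: [566.0, -143.7, 202.2]
tcp_rot: [-3.141, -0.0, 2.172]
force: [-1.7, -1.3, 1.9]
width: 0.106
```

```bash
python3 q.py
```

```text
t 17.35 pos [ 566.01 -143.67  202.25] rot [-3.141 -0.     2.172] F [-1.7 -1.3  1.9] M [-0.14   0.326 -0.004] j6 -1.04 turned deg 52.3
t 17.35 pos [ 566.  -143.7  202.2] rot [-3.1406e+00 -1.0000e-04  2.1716e+00] F [-1.7 -1.3  1.9] M [-0.14   0.326 -0.004] w 0.106
offset [-0.017, 0.037, -0.0] twist [-0.001, -0.0001, 0.0]
```

Emit:
{"op": "jog_arm", "data": {
  "series": [
    {"claw": 0, "offset": [0, 0, 0.03], "twist": [0, 0, 0.1]},
    {"claw": 0, "offset": [0, 0, 0.05], "twist": [0, 0, 0.2]},
    {"claw": 0, "offset": [0, 0, 0.06], "twist": [0, 0, 0.3]}
  ]
}}

```text
t: 17.65
tool_pos: [565.8, -143.9, 201.7]
tcp_rot: [-3.14, 0.001, 1.868]
force: [-0.7, -0.6, 1.0]
width: 0.106
```

```bash
python3 q.py
```

```text
t 17.65 pos [ 565.82 -143.9   201.74] rot [-3.140e+00  1.000e-03  1.868e+00] F [-0.7 -0.6  1. ] M [-0.171  0.202  0.011] j6 -0.735 turned deg 69.7
t 17.65 pos [ 565.8 -143.9  201.7] rot [-3.1402e+00  5.0000e-04  1.8675e+00] F [-0.7 -0.6  1. ] M [-0.171  0.202  0.011] w 0.106
offset [0.011, 0.064, -0.0] twist [-0.0014, 0.0005, -0.0]
```

Emit:
{"op": "jog_arm", "data": {
  "series": [
    {"claw": 0, "offset": [0, 0.01, 0.03], "twist": [-0.001, 0, 0.1]},
    {"claw": 0, "offset": [0, 0.02, 0.05], "twist": [-0.001, 0, 0.2]},
    {"claw": 0, "offset": [0, 0.02, 0.06], "twist": [-0.001, 0, 0.3]}
  ]
}}

```text
t: 17.95
tool_pos: [565.6, -144.0, 201.2]
tcp_rot: [-3.14, 0.001, 1.563]
force: [-1.9, -1.0, 1.1]
width: 0.106
```

```bash
python3 q.py
```

```text
t 17.95 pos [ 565.62 -144.02  201.22] rot [-3.140e+00  1.000e-03  1.563e+00] F [-1.9 -1.   1.1] M [-0.106  0.398 -0.039] j6 -0.432 turned deg 87.1
t 17.95 pos [ 565.6 -144.   201.2] rot [-3.1405e+00  1.1000e-03  1.5635e+00] F [-1.9 -1.   1.1] M [-0.106  0.398 -0.039] w 0.106
offset [0.043, 0.078, -0.0] twist [-0.0011, 0.0011, -0.0]
```

Emit:
{"op": "jog_arm", "data": {
  "series": [
    {"claw": 0, "offset": [0.01, 0.01, 0.02], "twist": [0, 0, 0.08]},
    {"claw": 0, "offset": [0.01, 0.01, 0.03], "twist": [0, 0, 0.16]}
  ]
}}

```text
t: 18.15
tool_pos: [565.4, -144.0, 201.0]
tcp_rot: [-3.14, 0.002, 1.4]
force: [-1.3, 0.4, 2.4]
width: 0.101
```

```bash
cat >> q.py <<'E'
import sys
if len(sys.argv)>1:
    M=[o["torque"]]
    for i in range(int(sys.argv[1])):
        ctrl.snapshot("scene"); M.append(ctrl.get_obs()["torque"])
    M=np.array(M);print("Mz",np.round(M[:,2],3),"mean",M.mean(0).round(3),"F",np.round(ctrl.get_obs()["force"],1))
E
python3 q.py 5
```

```text
t 18.15 pos [ 565.41 -144.05  201.01] rot [-3.14e+00  2.00e-03  1.40e+00] F [-1.3  0.4  2.4] M [-0.018  0.326 -0.016] j6 -0.268 turned deg 96.5
t 18.15 pos [ 565.4 -144.   201. ] rot [-3.1400e+00  1.6000e-03  1.4001e+00] F [-1.3  0.4  2.4] M [-0.018  0.326 -0.016] w 0.101
offset [0.061, 0.09, -0.0] twist [-0.0016, 0.0016, -0.0]
Mz [-0.016  0.027 -0.022  0.03  -0.026  0.005] mean [-0.114  0.364 -0.   ] F [-1.7 -1.   3.2]
```

Emit:
{"op": "jog_arm", "data": {
  "series": [
    {"claw": 0, "offset": [0, 0, 0.02], "twist": [0, 0, 0.08]},
    {"claw": 0, "offset": [0, 0, 0.03], "twist": [0, 0, 0.16]}
  ]
}}

```text
t: 18.6
tool_pos: [565.3, -144.0, 200.9]
tcp_rot: [-3.14, 0.002, 1.244]
force: [-3.1, 0.4, 3.9]
width: 0.103
```

```bash
python3 q.py 4
```

```text
t 18.6 pos [ 565.26 -144.04  200.94] rot [-3.140e+00  2.000e-03  1.244e+00] F [-3.1  0.4  3.9] M [-0.028  0.544  0.078] j6 -0.112 turned deg 105.4
t 18.6 pos [ 565.3 -144.   200.9] rot [-3.1401e+00  2.0000e-03  1.2440e+00] F [-3.1  0.4  3.9] M [-0.028  0.544  0.078] w 0.103
offset [0.078, 0.094, -0.0] twist [-0.0015, 0.002, -0.0]
Mz [ 0.078 -0.001 -0.006 -0.04   0.02 ] mean [-0.057  0.543  0.01 ] F [-3.1  0.1  4.1]
```

Emit:
{"op": "jog_arm", "data": {
  "series": [
    {"claw": 0, "offset": [0, 0, 0.01], "twist": [0, 0, 0.06]},
    {"claw": 0, "offset": [0, 0, 0.015], "twist": [0, 0, 0.12]}
  ]
}}

```text
t: 19.0
tool_pos: [565.2, -144.0, 200.9]
tcp_rot: [-3.14, 0.002, 1.129]
force: [-3.0, -0.2, 4.6]
width: 0.108
```

```bash
python3 q.py 4
```

```text
t 19.0 pos [ 565.16 -144.02  200.92] rot [-3.140e+00  2.000e-03  1.129e+00] F [-3.  -0.2  4.6] M [0.016 0.59  0.1  ] j6 0.004 turned deg 112.0
t 19.0 pos [ 565.2 -144.   200.9] rot [-3.1402e+00  2.2000e-03  1.1286e+00] F [-3.  -0.2  4.6] M [0.016 0.59  0.1  ] w 0.108
offset [0.091, 0.094, -0.0] twist [-0.0014, 0.0022, -0.0]
Mz [ 0.1    0.064 -0.028 -0.046  0.048] mean [0.014 0.625 0.027] F [-4.6  0.1  5.6]
```

Emit:
{"op": "jog_arm", "data": {
  "series": [
    {"claw": 0, "offset": [-0.02, -0.04, 0], "twist": [0, 0, 0.05]},
    {"claw": 0, "offset": [-0.02, -0.04, 0.0], "twist": [0, 0, 0.1]}
  ]
}}

```text
t: 19.4
tool_pos: [564.9, -144.0, 200.9]
tcp_rot: [-3.141, 0.002, 1.032]
force: [-2.5, 0.4, 4.4]
width: 0.106
```

```bash
python3 q.py 6
```

```text
t 19.4 pos [ 564.92 -144.03  200.91] rot [-3.141e+00  2.000e-03  1.032e+00] F [-2.5  0.4  4.4] M [0.042 0.487 0.029] j6 0.1 turned deg 117.6
t 19.4 pos [ 564.9 -144.   200.9] rot [-3.1409e+00  2.0000e-03  1.0316e+00] F [-2.5  0.4  4.4] M [0.042 0.487 0.029] w 0.106
offset [0.113, 0.105, -0.0] twist [-0.0007, 0.002, -0.0]
Mz [0.029 0.039 0.029 0.005 0.006 0.016 0.058] mean [0.015 0.35  0.026] F [-1.9 -0.1  2.7]
```

Emit:
{"op": "jog_arm", "data": {
  "series": [
    {"claw": 0, "offset": [0, -0.01, 0], "twist": [0, 0, 0.05]},
    {"claw": 0, "offset": [0, -0.01, 0.0], "twist": [0, 0, 0.1]}
  ]
}}

```text
t: 19.9
tool_pos: [564.8, -144.0, 200.9]
tcp_rot: [-3.141, 0.002, 0.932]
force: [-2.2, -0.6, 3.2]
width: 0.106
```

```bash
python3 q.py 5
```

```text
t 19.9 pos [ 564.8  -143.98  200.89] rot [-3.141e+00  2.000e-03  9.320e-01] F [-2.2 -0.6  3.2] M [0.055 0.463 0.05 ] j6 0.2 turned deg 123.3
t 19.9 pos [ 564.8 -144.   200.9] rot [-3.141e+00  2.200e-03  9.321e-01] F [-2.2 -0.6  3.2] M [0.055 0.463 0.05 ] w 0.106
offset [0.126, 0.105, -0.0] twist [-0.0006, 0.0022, -0.0]
Mz [ 0.05   0.017 -0.012 -0.035 -0.028  0.014] mean [0.005 0.446 0.001] F [-2.1  0.4  4.3]
```

Emit:
{"op": "jog_arm", "data": {
  "series": [
    {"claw": 0, "offset": [0, -0.02, 0], "twist": [0, 0, 0.06]},
    {"claw": 0, "offset": [0, -0.02, 0.0], "twist": [0, 0, 0.12]}
  ]
}}

```text
t: 20.35
tool_pos: [564.6, -143.9, 200.9]
tcp_rot: [-3.141, 0.002, 0.813]
force: [-3.1, 0.5, 3.8]
width: 0.103
```

```bash
python3 q.py 4
```

```text
t 20.35 pos [ 564.61 -143.91  200.89] rot [-3.141e+00  2.000e-03  8.130e-01] F [-3.1  0.5  3.8] M [0.032 0.398 0.071] j6 0.319 turned deg 130.1
t 20.35 pos [ 564.6 -143.9  200.9] rot [-3.1413e+00  2.3000e-03  8.1340e-01] F [-3.1  0.5  3.8] M [0.032 0.398 0.071] w 0.103
offset [0.145, 0.108, -0.0] twist [-0.0003, 0.0023, -0.0]
Mz [ 0.071 -0.009 -0.013  0.043 -0.019] mean [-0.036  0.401  0.015] F [-2.5 -0.1  4. ]
```

```bash
python3 -c "
from h import *
f2,c2=snap('top','t12');f,c=snap('scene','s12')
b=overlay(f,c,(235,220,285,280),10,(573.1,-31.5,-.0568),extra=scr(566,-143.5,115)[:2])
a=cv2.resize(f[225:275,235:285].astype(float),None,fx=8,fy=8,interpolation=cv2.INTER_CUBIC)
a=np.clip((a-10)*2.2,0,255).astype('uint8')
k=np.zeros((600,400,3),np.uint8);k[:400]=a
cv2.imwrite('pics/ov12.png',np.hstack([b[:,100:],k]))
cv2.imwrite('pics/ov12t.png',overlay(f2,c2,(265,195,415,260),5,(573.1,-31.5,-.0568)))
"
```

```text
(no output)
```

View pics/ov12.png

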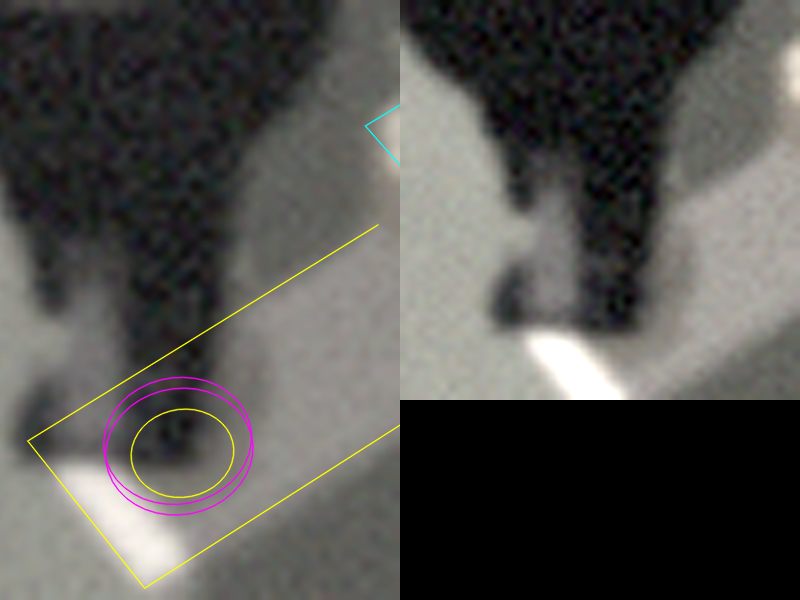

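View pics/ov12t.png

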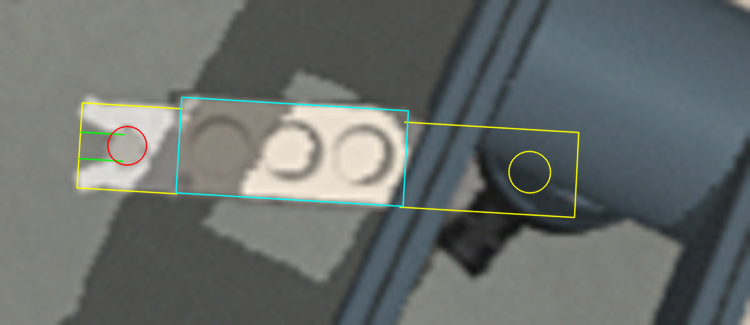

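Emit:
{"op": "jog_arm", "data": {
  "series": [
    {"claw": 0, "offset": [-0.02, -0.02, 0], "twist": [0, 0, 0.08]},
    {"claw": 0, "offset": [-0.02, -0.02, 0.0], "twist": [0, 0, 0.16]}
  ]
}}

```text
t: 20.85
tool_pos: [564.3, -143.8, 200.8]
tcp_rot: [-3.141, 0.002, 0.654]
force: [-2.8, 0.7, 3.0]
width: 0.102
```

```bash
python3 q.py 4
```

```text
t 20.85 pos [ 564.31 -143.83  200.79] rot [-3.141e+00  2.000e-03  6.540e-01] F [-2.8  0.7  3. ] M [0.139 0.427 0.088] j6 0.478 turned deg 139.2
t 20.85 pos [ 564.3 -143.8  200.8] rot [-3.1414e+00  2.3000e-03  6.5400e-01] F [-2.8  0.7  3. ] M [0.139 0.427 0.088] w 0.102
offset [0.18, 0.109, -0.0] twist [-0.0002, 0.0023, -0.0]
Mz [ 0.088 -0.044  0.017 -0.027  0.028] mean [0.051 0.4   0.013] F [-1.9 -0.   3.3]
```

Emit:
{"op": "jog_arm", "data": {
  "series": [
    {"claw": 0, "offset": [-0.02, -0.01, 0], "twist": [0, 0, 0.08]},
    {"claw": 0, "offset": [-0.02, -0.01, 0.02], "twist": [0, 0, 0.16]}
  ]
}}

```text
t: 21.25
tool_pos: [564.1, -143.8, 200.7]
tcp_rot: [-3.142, 0.002, 0.498]
force: [-2.5, 0.1, 5.9]
width: 0.106
```

```bash
python3 q.py 4
```

```text
t 21.25 pos [ 564.06 -143.76  200.69] rot [-3.142e+00  2.000e-03  4.980e-01] F [-2.5  0.1  5.9] M [0.167 0.468 0.161] j6 0.634 turned deg 148.2
t 21.25 pos [ 564.1 -143.8  200.7] rot [-3.1415e+00  2.3000e-03  4.9780e-01] F [-2.5  0.1  5.9] M [0.167 0.468 0.161] w 0.106
offset [0.214, 0.097, -0.0] twist [-0.0001, 0.0023, -0.0]
Mz [ 0.161  0.032  0.025  0.001 -0.007] mean [0.189 0.45  0.043] F [-2.2  1.8  4.9]
```

Emit:
{"op": "jog_arm", "data": {
  "series": [
    {"claw": 0, "offset": [-0.01, 0, 0], "twist": [0, 0, 0.06]}
  ]
}}

```text
t: 21.55
tool_pos: [564.0, -143.7, 200.7]
tcp_rot: [-3.142, 0.002, 0.444]
force: [-1.8, 0.6, 2.7]
width: 0.105
```

```bash
python3 q.py 4
```

```text
t 21.55 pos [ 563.99 -143.69  200.69] rot [-3.142e+00  2.000e-03  4.440e-01] F [-1.8  0.6  2.7] M [0.149 0.38  0.174] j6 0.687 turned deg 151.3
t 21.55 pos [ 564.  -143.7  200.7] rot [-3.1416e+00  2.1000e-03  4.4400e-01] F [-1.8  0.6  2.7] M [0.149 0.38  0.174] w 0.105
offset [0.222, 0.096, -0.0] twist [-0.0, 0.0021, -0.0]
Mz [0.174 0.074 0.045 0.056 0.011] mean [0.196 0.39  0.072] F [-1.6  2.3  2.6]
```

```bash
python3 q.py 12
```

```text
t 21.75 pos [ 563.99 -143.71  200.67] rot [-3.141e+00  2.000e-03  4.440e-01] F [-1.6  2.3  2.6] M [0.231 0.359 0.011] j6 0.687 turned deg 151.2
t 21.75 pos [ 564.  -143.7  200.7] rot [-3.1415e+00  2.1000e-03  4.4440e-01] F [-1.6  2.3  2.6] M [0.231 0.359 0.011] w 0.104
offset [0.223, 0.094, -0.0] twist [-0.0001, 0.0021, -0.0]
Mz [0.011 0.013 0.072 0.123 0.07  0.132 0.141 0.168 0.15  0.141 0.151 0.135
 0.136] mean [0.299 0.382 0.111] F [-2.4  3.5  4.6]
```

Emit:
{"op": "jog_arm", "data": {
  "series": [
    {"claw": 0, "offset": [0, 0, 0], "twist": [0, 0, 0]}
  ]
}}

```text
t: 22.45
tool_pos: [564.0, -143.7, 200.7]
tcp_rot: [-3.142, 0.002, 0.442]
force: [-2.0, 2.1, 4.0]
width: 0.1
```

```bash
python3 q.py 6
```

```text
t 22.45 pos [ 563.99 -143.7   200.67] rot [-3.142e+00  2.000e-03  4.420e-01] F [-2.   2.1  4. ] M [0.29  0.396 0.194] j6 0.689 turned deg 151.4
t 22.45 pos [ 564.  -143.7  200.7] rot [-3.1415e+00  2.2000e-03  4.4200e-01] F [-2.   2.1  4. ] M [0.29  0.396 0.194] w 0.1
offset [0.222, 0.094, -0.0] twist [-0.0001, 0.0022, -0.0]
Mz [0.194 0.133 0.112 0.145 0.159 0.072 0.083] mean [0.319 0.393 0.128] F [-2.5  2.   4.4]
```

Emit:
{"op": "jog_arm", "data": {
  "series": [
    {"claw": 12, "offset": [0, 0, 0], "twist": [0, 0, 0]},
    {"claw": 25, "offset": [0, 0, 0], "twist": [0, 0, 0]},
    {"claw": 35, "offset": [0, 0, 0], "twist": [0, 0, 0]},
    {"claw": 35, "offset": [0, 0, -1], "twist": [0, 0, 0]},
    {"claw": 35, "offset": [0, 0, -4], "twist": [0, 0, 0]}
  ]
}}

```text
t: 23.25
tool_pos: [562.8, -143.3, 238.6]
tcp_rot: [-3.137, 0.006, 0.442]
force: [-0.0, -0.7, 0.1]
width: 0.353
```

```bash
python3 q.py
```

```text
t 23.25 pos [ 562.77 -143.28  238.6 ] rot [-3.137  0.006  0.442] F [-0.  -0.7  0.1] M [-0.012 -0.059  0.015] j6 0.689 turned deg 151.4
t 23.25 pos [ 562.8 -143.3  238.6] rot [-3.1369  0.0061  0.4416] F [-0.  -0.7  0.1] M [-0.012 -0.059  0.015] w 0.353
offset [0.315, 0.184, -0.003] twist [-0.0047, 0.0061, -0.0]
```

Emit:
{"op": "jog_arm", "data": {
  "series": [
    {"claw": 35, "offset": [0, 0, -5], "twist": [0, 0, 0]},
    {"claw": 35, "offset": [-4, -2, -8], "twist": [0, 0, 0]},
    {"claw": 35, "offset": [-8, -4, -8], "twist": [0, 0, 0]},
    {"claw": 35, "offset": [-12, -6, -8], "twist": [0, 0, 0]},
    {"claw": 35, "offset": [-18, -9, -8], "twist": [0, 0, 0]}
  ]
}}

```text
t: 23.75
tool_pos: [378.1, -139.4, 321.0]
tcp_rot: [-3.139, 0.005, 0.442]
force: [-0.6, -0.5, 1.1]
width: 0.35
```

```bash
python3 -c "
from h import *
f2,c2=snap('top','t13');f,c=snap('scene','s13')
print(ctrl.get_obs()['t'])
b=overlay(f,c,(235,205,345,285),7,(573.1,-31.5,-.0568),extra=scr(567,-143.5,115)[:2])
cv2.imwrite('pics/ov13.png',b)
cv2.imwrite('pics/ov13t.png',overlay(f2,c2,(265,195,415,260),5,(573.1,-31.5,-.0568),extra=[(567,-143.5,119,14)]))
cv2.imwrite('pics/e13.png',np.clip(np.hstack([cv2.resize(f[235:285,240:280],None,fx=10,fy=10,interpolation=cv2.INTER_CUBIC),cv2.resize(f2[200:250,365:405],None,fx=10,fy=10,interpolation=cv2.INTER_CUBIC)])*1.6,0,255).astype('uint8'))
"
```

```text
23.85
```

View pics/ov13.png

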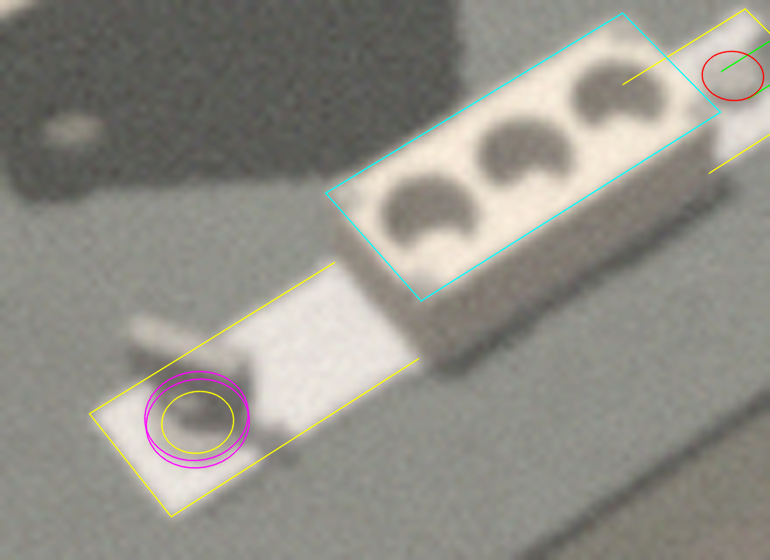

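View pics/ov13t.png

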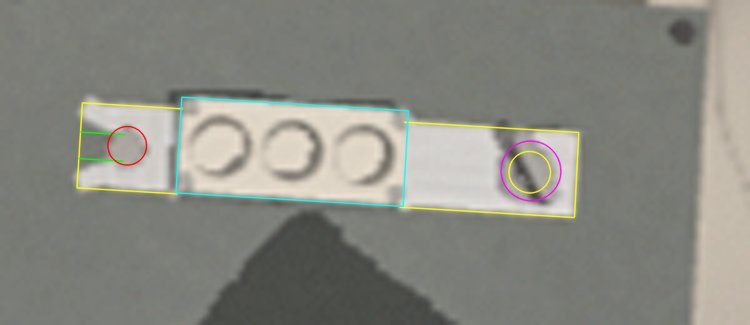

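View pics/e13.png

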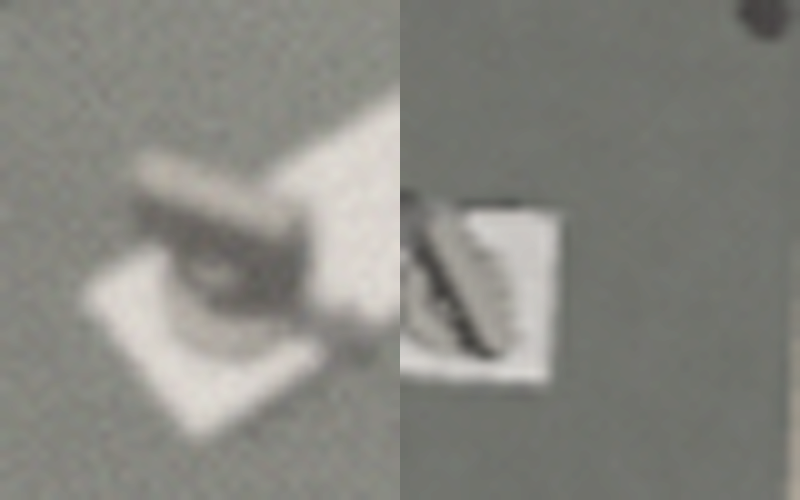

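```bash
python3 -c "
from h import *
f2=cv2.imread('pics/t13_raw.png')
im=overlay(f2,cal('top'),(355,205,395,245),14,(573.1,-31.5,-.0568))
print(np.round(p2w(cal('top'),(372.2,227.8),155),1))
cv2.imwrite('pics/e13b.png',np.clip(cv2.resize(f2[205:245,355:395],None,fx=14,fy=14,interpolation=cv2.INTER_CUBIC)*1.7,0,255).astype('uint8'))
for n in ('top','scene'):
  for l in('screw_collar','screw_head','knob_screw','vial','beaker','bottle'): print(n,l,[(np.round(d['point'],1).tolist(),round(d['score'],2)) for d in ctrl.find_in(n,l)][:3])
"
```

```text
[ 566.  -143.4  155. ]
top screw_collar [([441.7, 266.9], 0.45)]
top screw_head [([441.9, 266.8], 0.68), ([371.0, 227.5], 0.44)]
top knob_screw []
top vial [([158.5, 203.1], 0.58)]
top beaker [([126.8, 278.7], 0.97), ([329.2, 246.0], 0.32)]
top bottle [([479.0, 231.0], 0.55)]
scene screw_collar [([263.4, 259.4], 0.83), ([169.0, 312.9], 0.65)]
scene screw_head [([168.3, 313.0], 0.77), ([409.8, 123.2], 0.67), ([261.6, 259.1], 0.58)]
scene knob_screw [([292.0, 191.8], 0.6)]
scene vial [([453.1, 182.6], 0.51)]
scene beaker [([409.8, 121.5], 0.59)]
scene bottle [([145.2, 364.7], 0.69)]
```

View pics/e13b.png

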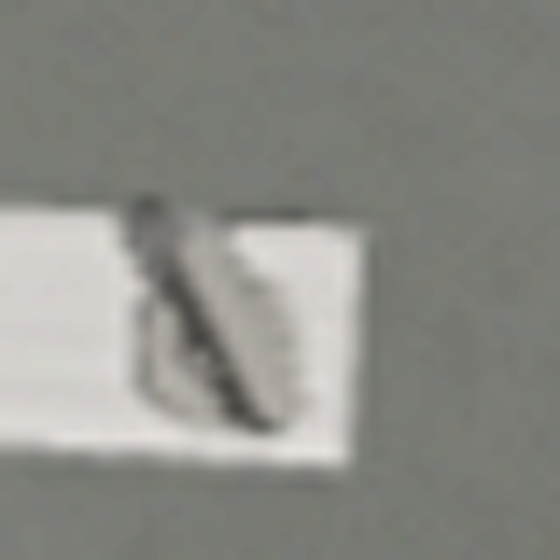

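```bash
python3 -c "
from h import *
print(p2w(cal('top'),(370.7,229.3),119))
go([566,-143.5,250],.47)"
```

```text
[ 565.54690225 -143.51642924  119.        ]
t 24.45 pos [ 379.6 -139.3  319.7] rot [-3.1363  0.0064  0.442 ] F [-0.3  0.1  0.9] M [-0.008 -0.    -0.015] w 0.351
offset [16.717, 8.387, 6.822] twist [-0.0054, 0.0064, -0.028]
```

Emit:
{"op": "jog_arm", "data": {
  "series": [
    {"claw": 35, "offset": [16.7, 8.4, 2], "twist": [-0.005, 0.006, -0.028]},
    {"claw": 35, "offset": [16.7, 8.4, 2], "twist": [-0.005, 0.006, -0.028]},
    {"claw": 35, "offset": [16.7, 8.4, 2], "twist": [-0.005, 0.006, -0.028]},
    {"claw": 35, "offset": [16.7, 8.4, 5], "twist": [-0.005, 0.006, -0.028]},
    {"claw": 35, "offset": [16.7, 8.4, 6.8], "twist": [-0.005, 0.006, -0.028]}
  ]
}}

```text
t: 24.95
tool_pos: [569.4, -143.5, 246.7]
tcp_rot: [-3.14, 0.001, 0.472]
force: [-1.6, -0.4, -0.2]
width: 0.35
```

```bash
python3 -c "
from h import *
ctrl.snapshot('scene')
go([565.8,-143.5,202],.47)"
```

```text
t 25.0 pos [ 566.2 -142.7  243.7] rot [-3.1345  0.0055  0.4715] F [-0.6  0.3 -2.4] M [0.035 0.028 0.028] w 0.349
offset [-0.052, 0.081, 4.166] twist [-0.0071, 0.0055, 0.0015]
```

Emit:
{"op": "jog_arm", "data": {
  "series": [
    {"claw": 35, "offset": [-0.05, 0.08, 0.5], "twist": [-0.007, 0.005, 0]},
    {"claw": 35, "offset": [-0.05, 0.08, 2], "twist": [-0.007, 0.005, 0]},
    {"claw": 35, "offset": [-0.05, 0.08, 3.5], "twist": [-0.007, 0.005, 0]},
    {"claw": 35, "offset": [-0.05, 0.08, 4], "twist": [-0.007, 0.005, 0]},
    {"claw": 35, "offset": [-0.05, 0.08, 4], "twist": [-0.007, 0.005, 0]}
  ]
}}

```text
t: 25.5
tool_pos: [565.3, -143.6, 204.0]
tcp_rot: [-3.141, 0.001, 0.471]
force: [-0.2, 0.2, 0.0]
width: 0.348
```

```bash
python3 q.py 2
```

```text
t 25.5 pos [ 565.32 -143.57  204.  ] rot [-3.141e+00  1.000e-03  4.710e-01] F [-0.2  0.2  0. ] M [-0.041  0.025  0.022] j6 0.66 turned deg 149.7
t 25.5 pos [ 565.3 -143.6  204. ] rot [-3.1414e+00  5.0000e-04  4.7110e-01] F [-0.2  0.2  0. ] M [-0.041  0.025  0.022] w 0.348
offset [0.095, 0.052, -0.0] twist [-0.0002, 0.0005, -0.0]
Mz [ 0.022 -0.013 -0.036] mean [-0.018  0.017 -0.009] F [-0.8 -0.8 -0.1]
```

Emit:
{"op": "jog_arm", "data": {
  "series": [
    {"claw": 20, "offset": [0, 0, 0], "twist": [0, 0, 0]},
    {"claw": 8, "offset": [0, 0, 0], "twist": [0, 0, 0]},
    {"claw": 0, "offset": [0, 0, 0], "twist": [0, 0, 0]},
    {"claw": 0, "offset": [0, 0, 0], "twist": [0, 0, 0]},
    {"claw": 0, "offset": [0, 0, 0], "twist": [0, 0, 0]}
  ]
}}

```text
t: 26.1
tool_pos: [566.0, -143.0, 206.4]
tcp_rot: [3.141, -0.002, 0.471]
force: [-2.8, 2.6, 5.6]
width: 0.092
```

```bash
python3 q.py 6
```

```text
t 26.1 pos [ 565.99 -143.01  206.39] rot [ 3.141e+00 -2.000e-03  4.710e-01] F [-2.8  2.6  5.6] M [0.626 0.43  0.025] j6 0.66 turned deg 149.7
t 26.1 pos [ 566.  -143.   206.4] rot [ 3.1406e+00 -1.7000e-03  4.7150e-01] F [-2.8  2.6  5.6] M [0.626 0.43  0.025] w 0.092
offset [0.01, 0.071, 0.0] twist [0.001, -0.0017, -0.0]
Mz [ 0.025 -0.014  0.034 -0.045  0.045  0.015 -0.007] mean [0.614 0.439 0.008] F [-1.8  3.7  7.3]
```

Emit:
{"op": "jog_arm", "data": {
  "series": [
    {"claw": 0, "offset": [0, 0, -0.03], "twist": [0, 0, 0.03]}
  ]
}}

```text
t: 26.5
tool_pos: [565.9, -142.8, 206.5]
tcp_rot: [3.141, -0.002, 0.441]
force: [2.8, -2.5, -14.8]
width: 0.095
```

```bash
python3 q.py 7
```

```text
t 26.5 pos [ 565.87 -142.8   206.52] rot [ 3.141e+00 -2.000e-03  4.410e-01] F [  2.8  -2.5 -14.8] M [-0.45  -0.558  0.057] j6 0.691 turned deg 151.4
t 26.5 pos [ 565.9 -142.8  206.5] rot [ 3.1406e+00 -1.7000e-03  4.4090e-01] F [  2.8  -2.5 -14.8] M [-0.45  -0.558  0.057] w 0.095
offset [0.014, 0.095, 0.0] twist [0.001, -0.0017, -0.0]
Mz [ 0.057  0.026 -0.005  0.004 -0.045 -0.012  0.005 -0.024] mean [ 0.011 -0.153  0.001] F [-0.1  1.4 -5.3]
```

Emit:
{"op": "jog_arm", "data": {
  "series": [
    {"claw": 0, "offset": [0, 0, 0.01], "twist": [0, 0, 0.04]}
  ]
}}

```text
t: 26.95
tool_pos: [565.9, -142.9, 206.4]
tcp_rot: [3.141, -0.002, 0.401]
force: [0.5, -0.2, -2.0]
width: 0.09
```

```bash
python3 q.py 7
```

```text
t 26.95 pos [ 565.93 -142.92  206.44] rot [ 3.141e+00 -2.000e-03  4.010e-01] F [ 0.5 -0.2 -2. ] M [0.11  0.009 0.15 ] j6 0.73 turned deg 153.7
t 26.95 pos [ 565.9 -142.9  206.4] rot [ 3.1413e+00 -1.5000e-03  4.0120e-01] F [ 0.5 -0.2 -2. ] M [0.11  0.009 0.15 ] w 0.09
offset [0.016, 0.081, 0.0] twist [0.0003, -0.0015, -0.0]
Mz [ 0.15   0.071  0.013 -0.007  0.065  0.037 -0.019 -0.018] mean [ 0.111 -0.006  0.036] F [ 0.2  0.4 -2. ]
```

Emit:
{"op": "jog_arm", "data": {
  "series": [
    {"claw": 0, "offset": [0, 0, 0.01], "twist": [0, 0, 0.04]}
  ]
}}

```text
t: 27.4
tool_pos: [565.9, -142.9, 206.4]
tcp_rot: [3.141, -0.002, 0.362]
force: [0.0, 2.1, -1.9]
width: 0.091
```

```bash
python3 q.py 7
```

```text
t 27.4 pos [ 565.91 -142.92  206.44] rot [ 3.141e+00 -2.000e-03  3.620e-01] F [ 0.   2.1 -1.9] M [0.095 0.016 0.112] j6 0.769 turned deg 155.9
t 27.4 pos [ 565.9 -142.9  206.4] rot [ 3.1412e+00 -1.6000e-03  3.6220e-01] F [ 0.   2.1 -1.9] M [0.095 0.016 0.112] w 0.091
offset [0.022, 0.081, 0.0] twist [0.0004, -0.0016, -0.0]
Mz [0.112 0.085 0.061 0.016 0.079 0.03  0.044 0.07 ] mean [0.087 0.04  0.062] F [-0.4  1.  -1.5]
```

Emit:
{"op": "jog_arm", "data": {
  "series": [
    {"claw": 0, "offset": [0, 0, 0], "twist": [0, 0, 0.03]}
  ]
}}

```text
t: 27.85
tool_pos: [565.9, -142.9, 206.5]
tcp_rot: [3.141, -0.002, 0.332]
force: [-0.5, 0.4, -1.8]
width: 0.093
```

```bash
python3 q.py 8
```

```text
t 27.85 pos [ 565.89 -142.94  206.45] rot [ 3.141e+00 -2.000e-03  3.320e-01] F [-0.5  0.4 -1.8] M [ 0.07  -0.043  0.165] j6 0.8 turned deg 157.7
t 27.85 pos [ 565.9 -142.9  206.5] rot [ 3.1412e+00 -1.6000e-03  3.3200e-01] F [-0.5  0.4 -1.8] M [ 0.07  -0.043  0.165] w 0.093
offset [0.027, 0.079, 0.0] twist [0.0004, -0.0016, -0.0]
Mz [ 0.165  0.15   0.061  0.059  0.084  0.083  0.048  0.075 -0.   ] mean [0.058 0.051 0.081] F [ 0.5  0.9 -1.4]
```

Emit:
{"op": "jog_arm", "data": {
  "series": [
    {"claw": 12, "offset": [0, 0, 0], "twist": [0, 0, 0]},
    {"claw": 25, "offset": [0, 0, 0], "twist": [0, 0, 0]},
    {"claw": 35, "offset": [0, 0, 0], "twist": [0, 0, 0]},
    {"claw": 35, "offset": [0, 0, -1], "twist": [0, 0, 0]},
    {"claw": 35, "offset": [0, 0, -4], "twist": [0, 0, 0]}
  ]
}}

```text
t: 28.75
tool_pos: [564.5, -142.4, 244.7]
tcp_rot: [-3.138, 0.003, 0.333]
force: [-0.1, -0.0, -0.8]
width: 0.35
```

Emit:
{"op": "jog_arm", "data": {
  "series": [
    {"claw": 35, "offset": [0, 0, -5], "twist": [0, 0, 0]},
    {"claw": 35, "offset": [-4, -2, -8], "twist": [0, 0, 0]},
    {"claw": 35, "offset": [-8, -4, -8], "twist": [0, 0, 0]},
    {"claw": 35, "offset": [-12, -6, -8], "twist": [0, 0, 0]},
    {"claw": 35, "offset": [-17, -8, -8], "twist": [0, 0, 0]}
  ]
}}

```text
t: 29.25
tool_pos: [380.6, -122.3, 326.5]
tcp_rot: [-3.14, 0.001, 0.334]
force: [0.3, -1.0, 1.1]
width: 0.345
```

Emit:
{"op": "jog_arm", "data": {
  "series": [
    {"claw": 35, "offset": [0, 0, 0], "twist": [0, 0, 0]},
    {"claw": 35, "offset": [0, 0, 0], "twist": [0, 0, 0]}
  ]
}}

```text
t: 29.45
tool_pos: [380.0, -122.3, 328.0]
tcp_rot: [3.141, -0.001, 0.332]
force: [0.2, -0.0, 0.1]
width: 0.352
```

```bash
python3 -c "
from h import *
f2,c2=snap('top','t14');f,c=snap('scene','s14')
print(ctrl.get_obs()['t'])
b=overlay(f,c,(235,205,345,285),7,(573.1,-31.5,-.0568))
cv2.imwrite('pics/ov14.png',b)
cv2.imwrite('pics/ov14t.png',overlay(f2,c2,(265,195,415,260),5,(573.1,-31.5,-.0568)))
for n,g in(('t',f2),('s',f)):
  a=cv2.imread('pics/%s0_raw.png'%('top' if n=='t' else 'scene'))
"
```

```text
29.55
```

View pics/ov14.png

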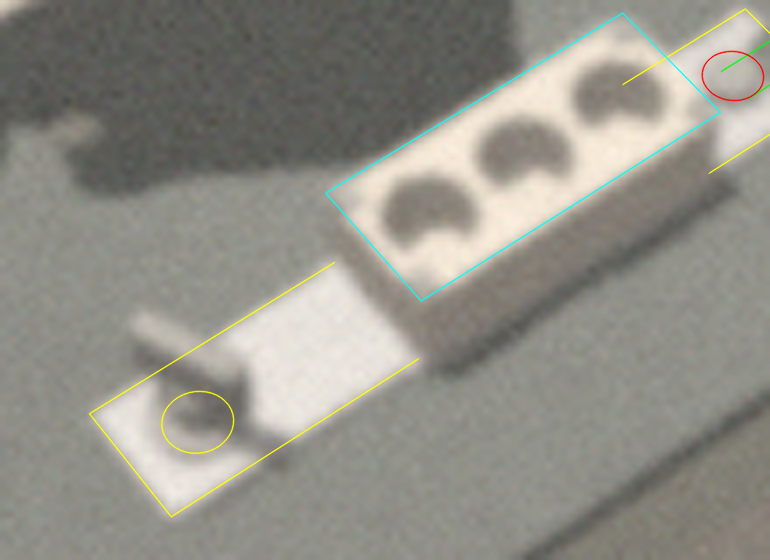

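View pics/ov14t.png

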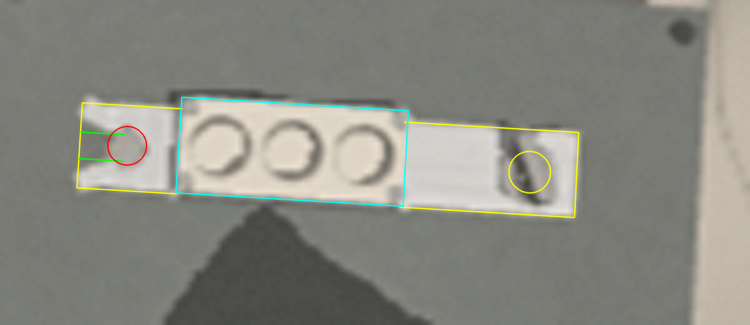

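View pics/t14_raw.png

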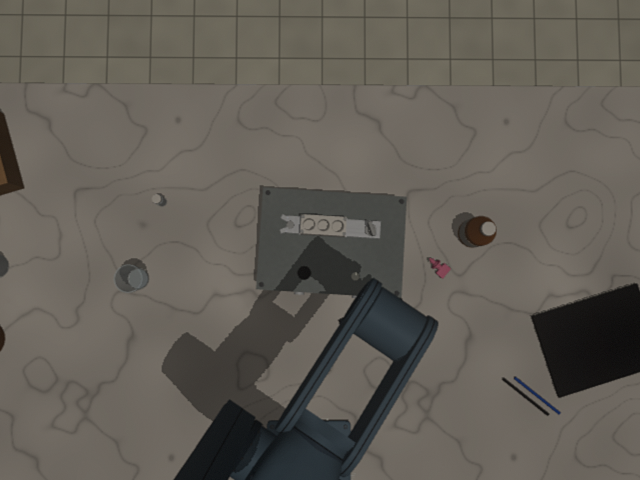

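The rack is home and square to the overlay. The screw stands upright over the hole with its collar on the tongue. The knob screw (304, 272), vial (158, 200), beaker (132, 275) and bottle (480, 232) are where they were, and the arm is clear. Handing in.

```bash
python3 -c "
from h import *
print(ctrl.sign_off())"
```

```text
the job is handed in; nothing more can be done
None
```

The rack is home on the stud, the thumbscrew clamps it finger-tight, and I handed the job in at about 29.6 s. The hand-in gives no verdict, so what follows rests on my own checks.

**What I did**
- **Rack:** I gripped the rack, squared it and slid it under the stud's head until it stopped, at about 9 N.
- **Screw:** I moved the thumbscrew from its parking hole to the rack. The lugs caught the rim of the hole twice, at 18 N and 14 N. I backed off, found from the pictures that the screw sat about 3 mm off-centre in the grip, and corrected for that.
- **Tightening:** I re-gripped near the screw's axis and turned it clockwise about 158° in all. That includes a second grip to check that it was tight.

**Last checks**
- **Position:** in both cameras the rack lines up with its home position. The screw is upright over the hole, and the arm is clear.
- **Collar height:** worked out from the arm's height in the first grip, the collar is about 5.0 mm above the platform.
- **Clamping:** the screw strongly resisted a small upward pull, so the thread holds it. I could not measure the clamping force directly.
- **Bystanders:** the knob screw, bottle, beaker and vial show no visible shift.

**Checks that disagreed**
- **Turning moment:** the reading was noisy. It settled at about 0.07 N m at the end, but just after each move it briefly read up to about 0.17 N m, and 0.19 N m once in the first grip. Those peaks are above the 0.06–0.12 N m range, and the single 0.19 reading is above the 0.18 limit.
- **Angle after the first release:** the paddle looked a few degrees off its gripped angle, which is why I gripped it again to check.

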